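Index the carousel wheel to its pointer and lock it

TASK

Turn the steel index wheel until the gap with the engraved mark faces the pointer line, then lock it there: stand the aluminium keeper plate on its short end in the guide, down on the guide's floor between the two cheeks and close to the post, so that it reaches into the gap of the rim. Leave it standing upright, and do not shift or upset any of the things lying about.

Things in the scene. Friction and masses are not known exactly. Their poses are not given: they have to be found in the camera images.
- station_axis (a point): Index station, fixed to the worktop: a steel wheel on a grey base, a keeper guide beside it. This point is on the wheel's vertical axis, 50 mm above the worktop. The frame does not turn with the wheel: z up; -y runs horizontally from the axis over the pointer line to the guide. Overhead, the level beam of a gantry runs over the right side of the worktop, underside 0.6 m up.
- deck (a point): Middle of the wheel's deck, on the axis, 30 mm above the worktop; the deck is 151 mm in diameter. On it stands a raised rim 12 mm thick (radius 62 to 74 mm), its top 58 mm above the worktop, whole but for one gap 27 mm wide. Low hub, radius 22 mm, to 47 mm above the worktop; the deck between hub and rim is free. The frame turns with the wheel.
- pointer (a point): Pointer position, fixed to the station: where the middle of the gap must come. 68 mm from the wheel axis along the station's -y axis, 50 mm above the worktop. Shown by the black line on the floor of the guide and down its post.
- mark (a point): Middle of the rim gap, 68 mm from the wheel axis, 50 mm above the worktop; turns with the wheel. An engraved radial black line on the deck runs through the gap. Its frame: -y points radially outward through the gap, z up.
- wheel (a joint): Angle of the wheel, rad, counted counter-clockwise seen from above, 0 (or any whole turn) with the mark at the pointer. It turns freely both ways without stops, with a dry friction of 0.2 N m (about 3 N at the rim), and stays where it is left.
- seat (a point): Middle of the keeper's place on the guide's floor: 92 mm from the wheel axis along the station's -y, 33 mm above the worktop. Axes as the station's: z up, x across the guide. The standing keeper's 50 mm width lies along y, 67 to 117 mm from the wheel axis, through the rim gap; its 16 mm thickness lies across x.
- guide_top (a point): Midway between the tops of the guide's two cheeks, 59 mm above the worktop, 100 mm from the wheel axis; axes as the station's. The cheeks are 21 mm apart across x, each 9 mm thick, 80 to 120 mm from the wheel axis. The wheel side is open. The floor is 60 mm wide across x, 77 to 122 mm from the axis, its top 33 mm above the worktop; the base under it is 12 mm high.
- post_top (a point): Top of the guide's post, 124 mm above the worktop. The post closes the outer end of the guide: 26 mm wide across x, 11 mm thick, its inner face 121 mm from the wheel axis.
- keeper_center (a point): Centre of the keeper: a plain bare aluminium plate, loose, 95 x 50 x 16 mm, about 0.2 kg. Axes: x along its 95 mm length, y along its 50 mm width, z through its 16 mm thickness (up at the start). Both ends and faces are alike. It starts lying flat on the rest, 24 mm above the worktop.
- keeper: The keeper; origin in the middle of the face that is underneath at the start, axes as keeper_center.
- rest_top (a point): Middle of the top of the rest, a black plastic block fixed to the worktop, 80 x 30 x 24 mm, length along its x, top 24 mm above the worktop. The keeper lies along it and stands over it by 10 mm at each side (y) and 7 mm at each end.
- tray_corner (a point): Far right corner, at the top, of the tool tray that stands here, fixed, walls 45 mm high. From this corner its far wall runs 0.35 m to the left, drawing 0.26 m nearer the robot for each metre left; its right wall runs towards the robot, 0.27 m to the right for each metre. Nothing can stand there.
- screw_jar: Bystander, loose: white jar with red lid, 43 mm across, 51 mm high; origin under its centre.
- dropper_bottle: Bystander, loose: dropper bottle, 28 mm across, 92 mm high, upright; origin under its centre.
- alu_block: Bystander, loose: small aluminium block with two holes, 30 x 45 x 22 mm; origin under its centre.
- weigh_tin: Bystander, loose: round metal tin, 52 mm across, 26 mm high; origin under its centre.
- glue_stick: Bystander, loose: glue stick standing upright, 22 mm across, 74 mm high; origin under its centre.
- spanner: Bystander, loose: steel spanner lying flat, 138 mm along its x, 18 mm along its y, 5 mm thick; origin under its middle.
Things that resemble listed ones, but are neither listed nor needed, are in the scene too. What is shaped like the keeper but purple is not meant.

How it is judged:
On the way:
1. the gap's mark has been brought to the pointer line (within 5 mm) with the keeper not yet in the guide (horizontal distance between mark and pointer below 0.005 m and distance between keeper_center and seat above 0.09 m), for 0.2 s.
At the end, for the whole second after the job is handed in: The mark on the wheel is within 5 mm of the pointer; the keeper stands on a short end on the guide's floor (centre 44.5 to 50.5 mm above it), upright within 0.07 rad, its centre within 8 mm of the seat along the radius and 5 mm across it; keeper and wheel are at rest (horizontal distance between mark and pointer below 0.005 m and angle between the x axis of keeper_center and the z axis of seat, either way round below 0.07 rad and z of keeper_center in the frame of seat between 0.0445 and 0.0505 m and y of keeper_center in the frame of seat between -0.008 and 0.008 m and x of keeper_center in the frame of seat between -0.005 and 0.005 m and linear speed of keeper below 0.02 m/s and velocity of joint wheel between -0.05 and 0.05 rad/s); the robot touches nothing.
It fails at once if one of the bystanders (screw jar, dropper bottle, small block, tin, glue stick, spanner) is shifted by more than 20 mm (distance of any of screw_jar, dropper_bottle, alu_block, weigh_tin, glue_stick, spanner from where it was at the start of the episode above 0.02 m).
It fails at once if one of the standing bystanders (screw jar, dropper bottle, tin, glue stick) is knocked over (angle between any of screw_jar, dropper_bottle, weigh_tin, glue_stick's own z axis and vertical above 0.5 rad).
It also fails if it takes over 72 s, if anything falls off the work surface, if the arm or the gripper's body presses on something with over 40 N, if the wrist force passes 120 N, or if a joint passes its speed limit or range.

ROBOT

A 6-joint arm with a two-finger parallel gripper is mounted at the origin on a cart in front of the work surface, level with it; the furniture and walls round the work are solid. World frame = base frame: x ahead of the robot, y to its left, z up, the work surface at z = 0. Lengths are in m, angles in rad, forces in N, time in s.
With the tool pointing down it reaches from about 0.35 to 0.975 m from the base axis. Payload 4.9 kg.
Tool frame: the origin (TCP) lies at the very end of the fingers, on their centre line; the grasp point (between the pads) lies 19 mm behind it; z points along the fingers, y is the line along which they close (so a half turn about z gives the same grasp; the last joint's range is limited). The gripper opens to 85 mm and grips with 20 to 120 N. Pads are 22 mm wide; open, the fingers measure 114 mm over their backs; the gripper's body (76 mm by 85 mm) begins 54 mm behind the grasp point. The pads swing forward as they close: fully open they stand 13 mm farther back than shut.
Start: joints at [1.063, 0.053, 1.613, -0, 1.476, -0.119], TCP at [0.237, 0.578, 0.206] pointing down, gripper open.
Joint ranges: [-3.01, 3.01], [-1.01, 2.22], [0.06, 2.58], [-1.02, 4.17], [0.09, 2.62], [-3.14, 3.14]. Speed limits (rad/s): [2.57, 2.57, 3.14, 3.14, 3.14, 3.14].

INTERFACE

Orientations are given as a rotation vector (axis times angle).
In Python, from station import ctrl, imaging gives the robot as it stands.
- The arm moves only by the tool play_rows, never from a script. Its argument "series" is a list of rows, each a list of 3 entries, a list of its own where there are three numbers: the opening, from 0 (shut) to 1 (fully open), then the shift along the tool's x, y, z each as a share of 0.05 m, from -1 to 1, then the turn, a rotation vector about the tool's x, y, z each as a share of 8 degrees, from -1 to 1. In form: [[grip, [dx, dy, dz], [ax, ay, az]], ...]. A call has 1 to 8 rows; each row shifts and turns the commanded pose from where the row before left it, along the tool's axes as they then stand; what a row does not reach is not made up. A row lasts 1/8 s, in which the tool goes at most 62.5 mm and 10.7 degrees, less where a joint would pass 70% of its speed; a pose out of reach is approached as far as the arm can. A call with a number of a shift or a turn outside -1 to 1 is refused whole. A call with a gripper value outside its range is refused whole. The fingers move at their own pace and stop on an object; "force" is the grip in N (left out, the last holds). Time passes only in rows, so rows that do not move let the fingers close. It gives the time, the measured TCP pose, the force, the opening and the grip force at its end, in the units of the state.
- ctrl.get_obs(): the state, without advancing time (a new reading comes with each control period).
- imaging.get_image(name): name is "scene" or "top"; returns a dict with "color" (420x560x3 uint8, blue, green, red), "fx", "fy", "cx", "cy" (pixels), "extrinsics" (4x4, takes a point from world to camera coordinates). Camera axes: x right, y down, z forward; pixel columns grow to the right and rows downward; lengths in m; the calibration is good to about 2 mm. A picture is of the moment at which its call begins. There is no depth.
- ctrl.finish_job(): hands the job in; it is judged then, once.
The state is a dict: "t": time; "q": joint angles; "dq": joint speeds; "effort": joint torques, N m; "tool_pos": TCP position; "tool_rot": TCP orientation; "contact_force": force on the tool from outside, world axes, zero at the start; "wrist_torque": the same for the moment, N m; "opening": finger opening in m; "grip_force": force on a finger pad.
Only numpy, scipy, OpenCV 4.12 (cv2) and the standard library are available. Lean on these libraries where they do the work, as an engineer would, in place of code of your own. Each camera call takes 0.05 s, during which the arm holds its last target. There are 200 camera calls.

## Working session

There is one attempt and no reset: what is moved stays moved. The work goes in short steps, Python scripts to look and compute and a tool call to move; the robot and the scene stay as the last step left them, time stands still between calls to the robot, and variables do not carry over. Pictures are saved under pics/ and viewed, at most 10 in all, crops included, and the job is handed in when it is done.

Besides the shell and the picture viewer there is one more tool, called as name(argument=value, ...) on one line, values as JSON. play_rows: Moves the arm, as the interface text tells. Shift numbers are shares of 0.05 m and turn numbers shares of 8 degrees, none past 1 either way. Its arguments: {"type":"object","properties":{"series":{"type":"array"},"force":{"type":"number"}},"required":["series"]}

```bash
mkdir -p pics; ls; python3 - <<'E'
from station import ctrl, imaging
import cv2,numpy as np
o=ctrl.get_obs(); print({k:np.round(v,3) for k,v in o.items()})
for n in("scene","top"):
    d=imaging.get_image(n); cv2.imwrite(f"pics/{n}0.png",d["color"])
    print(n,d["fx"],d["fy"],d["cx"],d["cy"],np.round(d["extrinsics"],4).tolist())
E
```

```text
pics
{'t': np.float64(0.0), 'q': array([ 1.063,  0.053,  1.614, -0.   ,  1.476, -0.119]), 'dq': array([-0.   , -0.001,  0.002,  0.001,  0.001,  0.001]), 'effort': array([-1.0000e-03, -3.9367e+01, -3.7018e+01, -0.0000e+00,  7.0000e-03,
        0.0000e+00]), 'tool_pos': array([0.237, 0.578, 0.205]), 'tool_rot': array([-6.070e-01, -3.082e+00,  3.000e-03]), 'contact_force': array([-1.041,  0.035,  0.373]), 'wrist_torque': array([-0.017,  0.004,  0.003]), 'grip_force': np.float64(0.0), 'opening': np.float64(0.086)}
scene 511.71245191164144 511.71245191164144 294.1509171573261 209.04543382493378 [[-0.8646, -0.5023, 0.0119, 0.4822], [-0.2542, 0.4168, -0.8728, 0.2276], [0.4334, -0.7576, -0.488, 1.0859], [0.0, 0.0, 0.0, 1.0]]
top 381.6881620813404 381.6881620813404 276.8606201097052 209.79320866602112 [[0.0132, -0.9996, -0.0255, 0.007], [-0.9977, -0.0115, -0.0672, 0.554], [0.0669, 0.0263, -0.9974, 0.905], [0.0, 0.0, 0.0, 1.0]]
```

View pics/top0.png

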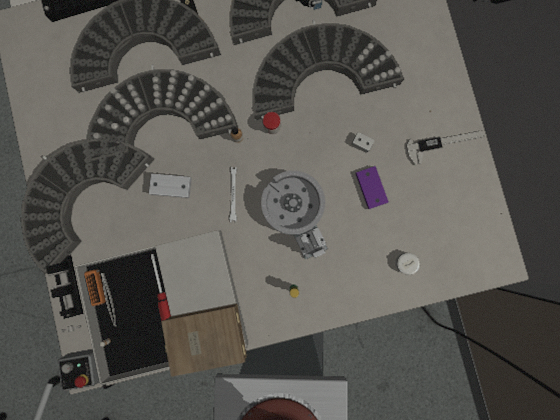

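View pics/scene0.png

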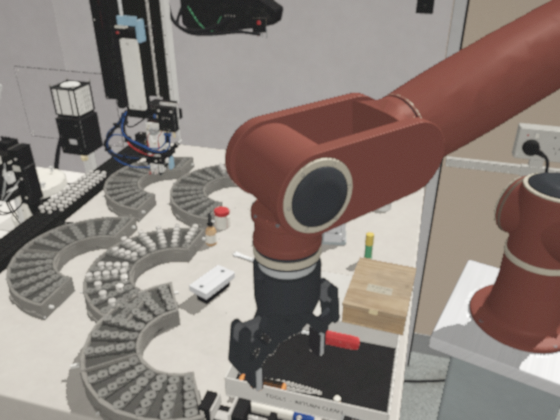

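The top view shows a wheel at (292,202) with the guide at (313,241). There are two keeper-shaped plates: a bare grey one at (168,186) and a purple one at (371,188). The bare one fits the description and the purple one is excluded. I'll confirm with an enlarged crop.

```bash
python3 - <<'E'
import cv2,numpy as np
t=cv2.imread("pics/top0.png");s=cv2.imread("pics/scene0.png")
a=cv2.resize(t[160:265,240:345],(420,420),interpolation=cv2.INTER_CUBIC)
b=cv2.resize(t[160:212,135:205],(380,282),interpolation=cv2.INTER_CUBIC)
c=cv2.resize(s[250:310,175:250],(380,304),interpolation=cv2.INTER_CUBIC)
im=np.zeros((600,800,3),np.uint8);im[:420,:420]=a;im[:282,420:]=b;im[290:594,420:]=c
cv2.imwrite("pics/c0.png",im)
E
```

```text
(no output)
```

View pics/c0.png

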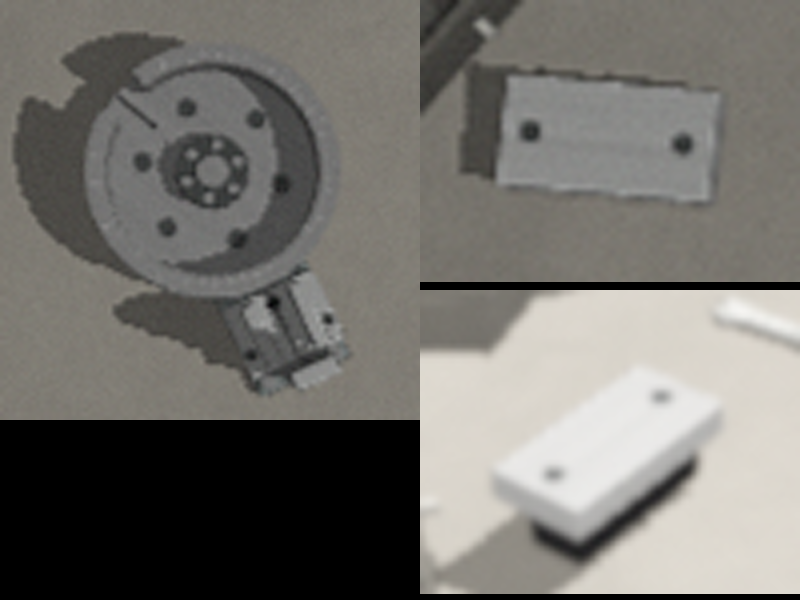

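Confirmed: the bare plate lies on the black rest. The wheel's engraved mark is up-left, at top-image px ~(270,184) to (279,192), and the hub is at ~(293,202). Next I'll measure these.

```bash
cat > h.py <<'E'
import cv2,numpy as np
CAM={"scene":(511.71245,294.15092,209.04543),"top":(381.68816,276.86062,209.79321)}
EX={}
def ext(n):
    if n not in EX:
        import json; EX.update({k:np.array(v) for k,v in json.load(open("ex.json")).items()})
    return EX[n]
def ray(n,u,v,z):
    f,cx,cy=CAM[n];E=ext(n);R,t=E[:3,:3],E[:3,3]
    c=-R.T@t; d=R.T@np.array([(u-cx)/f,(v-cy)/f,1]); return c+d*(z-c[2])/d[2]
def proj(n,p):
    f,cx,cy=CAM[n];E=ext(n);q=E[:3,:3]@np.array(p)+E[:3,3]; return q[:2]/q[2]*f+[cx,cy]
E
python3 - <<'E'
from station import imaging
import json
json.dump({n:imaging.get_image(n)["extrinsics"].tolist() for n in("scene","top")},open("ex.json","w"))
from h import *
t=cv2.imread("pics/top0.png")
K=4
g=cv2.cvtColor(cv2.resize(t[150:280,230:360],None,fx=K,fy=K,interpolation=cv2.INTER_CUBIC),cv2.COLOR_BGR2GRAY)
c=cv2.HoughCircles(cv2.GaussianBlur(g,(5,5),0),cv2.HOUGH_GRADIENT,1,5,param1=80,param2=25,minRadius=70,maxRadius=150)
to=lambda x,y:((x+.5)/K-.5+230,(y+.5)/K-.5+150)
for x,y,r in c[0][:8]:
    u=to(x,y);print(np.round(u,1),r/K,"z58",ray("top",*u,.058).round(4),"r mm",r/K/381.69*850)
h=ray("top",293,201.7,.047);print("hub",h.round(4))
for nm,(u,v),z in(("mark in",(278.9,192),.03),("mark out",(270,184.2),.03),("scrR",(321.7,239.5),.059),("scrL",(302.5,249),.059),("post",(319.2,253.2),.124)):
    print(nm,ray("top",u,v,z).round(4))
# keeper
hsv=cv2.cvtColor(t,cv2.COLOR_BGR2GRAY)
m=np.zeros_like(hsv);m[165:205,140:195]=(hsv[165:205,140:195]>138)*255
cs=max(cv2.findContours(m,0,2)[0],key=cv2.contourArea)
b=cv2.boxPoints(cv2.minAreaRect(cs));print(b)
B=np.array([ray("top",*p,.04) for p in b]);print(B.round(4),B.mean(0).round(4),np.linalg.norm(B[1]-B[0]),np.linalg.norm(B[2]-B[1]))
big=cv2.resize(t[220:265,285:345],(800,600),interpolation=cv2.INTER_CUBIC);cv2.imwrite("pics/guide.png",big)
E
```

```text
[292.8 201.8] 26.55 z58 [ 0.5704 -0.0238  0.058 ] r mm 59.125206
[290.2 203.2] 29.275 z58 [ 0.5668 -0.0181  0.058 ] r mm 65.19361
[291.5 204.2] 29.275 z58 [ 0.5645 -0.021   0.058 ] r mm 65.19361
[291.2 202. ] 30.625 z58 [ 0.5697 -0.0204  0.058 ] r mm 68.19998
[290.  204.8] 30.4 z58 [ 0.5633 -0.0175  0.058 ] r mm 67.69891
[292. 203.] 27.775 z58 [ 0.5674 -0.0221  0.058 ] r mm 61.853203
[294.  202.5] 25.65 z58 [ 0.5687 -0.0267  0.058 ] r mm 57.12096
[290.5 206.8] 31.75 z58 [ 0.5587 -0.0187  0.058 ] r mm 70.705284
hub [ 0.5715 -0.0246  0.047 ]
mark in [0.5959 0.0092 0.03  ]
mark out [0.6146 0.0308 0.03  ]
scrR [ 0.484  -0.0911  0.059 ]
scrL [ 0.4617 -0.0473  0.059 ]
post [ 0.4556 -0.08    0.124 ]
[[149.72234 193.19325]
 [150.3077  186.46153]
 [187.54784 189.69981]
 [186.96248 196.43153]]
[[0.5888 0.3179 0.04  ]
 [0.605  0.3171 0.04  ]
 [0.5981 0.2271 0.04  ]
 [0.5819 0.2281 0.04  ]] [0.5934 0.2725 0.04  ] 0.016232782170329564 0.0902177491767082
```

View pics/guide.png

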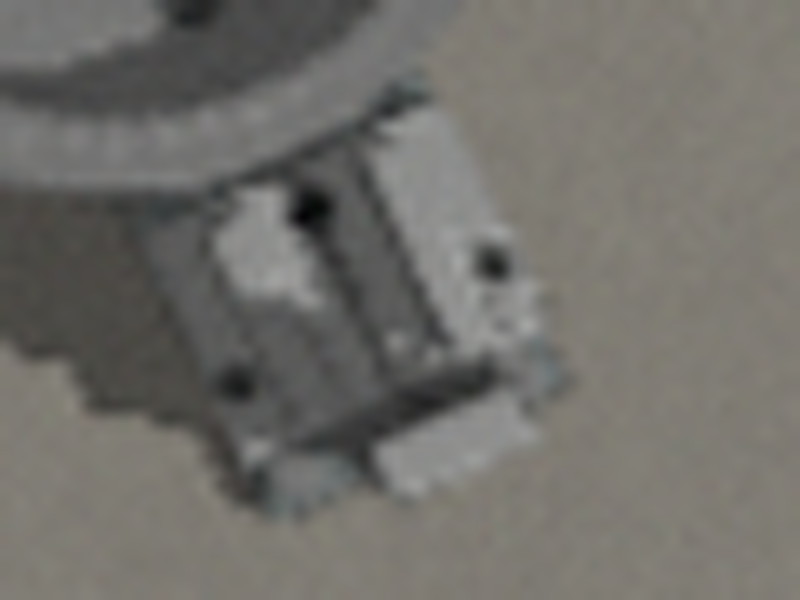

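The bolt circle on the deck gives a consistent axis. I'll compute the axis, pointer direction and bystander positions, then start moving towards the wheel.

```bash
python3 - <<'E'
from h import *
c4=lambda x,y,z:ray("top",240+(x+.5)/4-.5,160+(y+.5)/4-.5,z)
gd=lambda x,y,z:ray("top",285+(x+.5)/13.333-.5,220+(y+.5)/13.333-.5,z)
A=c4(211.9,172.8,.03);print("axis",A.round(4),"hub",c4(212,170,.047).round(4))
ang=lambda p:np.degrees(np.arctan2(*(p-A)[[1,0]])).round(2)
i,o=c4(155,128,.03),c4(120,97,.03);print("mark",ang(i),ang(o),np.linalg.norm((o-A)[:2]),np.linalg.norm((i-A)[:2]))
for z in(.033,.059):
    a,b=gd(495,262,z),gd(237,383,z);m=(a+b)/2;print(z,m.round(4),"mid",ang(m),"perp",np.degrees(np.arctan2(*(a-b)[[1,0]]))-90,np.linalg.norm(a-b),np.linalg.norm((m-A)[:2]))
p=gd(455,445,.124);print("post",p.round(4),ang(p),np.linalg.norm((p-A)[:2]))
for nm,u,v,z in(("jar",272,122,.051),("bottle",237,134,.09),("block",362,142,.022),("tin",408,263,.026),("glue",294,292,.074),("span",233,195,.005),("tray",232,300,.045),("purple",371,188,.03)):print(nm,ray("top",u,v,z).round(3))
t=cv2.imread("pics/top0.png")
g=cv2.cvtColor(t,cv2.COLOR_BGR2GRAY)[165:208,140:200]
big=cv2.resize(g,None,fx=8,fy=8,interpolation=cv2.INTER_CUBIC);th,m=cv2.threshold(cv2.GaussianBlur(big,(9,9),0),0,255,16 if 0 else cv2.THRESH_OTSU)
cs=max(cv2.findContours(m,0,2)[0],key=cv2.contourArea);cs=cv2.convexHull(cs)
b=(cv2.boxPoints(cv2.minAreaRect(cs))+.5)/8-.5+[140,165];B=np.array([ray("top",*p,.04) for p in b])
print(th,b.round(1).tolist(),B.round(4).tolist(),B.mean(0).round(4),[np.linalg.norm(B[k]-B[k-1]).round(4) for k in range(4)])
# dots
print(ray("top",135+530/5.43-.5,160+131/5.42-.5,.04).round(4),ray("top",135+(683-420)/5.43-.5,160+144/5.42-.5,.04).round(4),ray("top",135+110/5.43-.5,160+131/5.42-.5,.04).round(4))
E
```

```text
axis [ 0.5703 -0.0239  0.03  ] hub [ 0.5705 -0.0237  0.047 ]
mark 52.29 50.98 0.07160344783830185 0.043440064038598604
0.033 [ 0.4735 -0.0707  0.033 ] mid -154.2 perp -154.19118724335 0.050514250337109094 0.10743013401999768
0.059 [ 0.4741 -0.0689  0.059 ] mid -154.92 perp -154.19118724335 0.04906628230359411 0.10620834168641007
post [ 0.4562 -0.0789  0.124 ] -154.27 0.12664293869604568
jar [0.76  0.027 0.051]
bottle [0.72  0.105 0.09 ]
block [ 0.721 -0.191  0.022]
tin [ 0.431 -0.297  0.026]
glue [ 0.366 -0.028  0.074]
span [0.59  0.123 0.005]
tray [0.341 0.114 0.045]
purple [ 0.608 -0.21   0.03 ]
98.0 [[139.6, 164.6], [199.4, 164.6], [199.4, 207.4], [139.6, 207.4]] [[0.6577, 0.345, 0.04], [0.6589, 0.2002, 0.04], [0.556, 0.1974, 0.04], [0.5543, 0.3412, 0.04]] [0.6067 0.271  0.04  ] [np.float64(0.1034), np.float64(0.1448), np.float64(0.103), np.float64(0.1437)]
[0.6136 0.1207 0.04  ] [0.6067 0.2385 0.04  ] [0.6118 0.3066 0.04  ]
```

play_rows(series=[[0.4,[0,0,-0.4],[0,0,0]],[0.4,[0,0,0],[0,0,1]],[0.4,[0,0,0],[0,0,1]]], force=40)

```text
t: 0.57
tool_pos: [0.2373, 0.579, 0.2281]
tool_rot: [1.037, 2.965, 0.004]
contact_force: [-0.2, 0.2, 0.4]
opening: 0.0345
grip_force: 0.0
```

```bash
cat > mv.py <<'E'
import numpy as np
from scipy.spatial.transform import Rotation as Ro
from h import *
A=np.array([.5704,-.0238]); PD=-154.22
def down(psi):  # tool y at psi deg, z down
    a=np.radians(psi);y=np.array([np.cos(a),np.sin(a),0]);z=np.array([0,0,-1.]);return Ro.from_matrix(np.c_[np.cross(y,z),y,z])
def rows(p0,R0,path,dec=2):
    """path: list of (pos,Rotation); gives shift/turn shares; simulates rounding"""
    p=np.array(p0,float);R=R0;out=[]
    for q,S in path:
        d=np.round(R.inv().apply(np.array(q)-p)/.05,dec);w=np.round((R.inv()*S).as_rotvec()/np.radians(8),dec)
        out.append([(d+0).tolist(),(w+0).tolist()]);p=p+R.apply(d*.05);R=R*Ro.from_rotvec(w*np.radians(8))
    return out,p,R
def line(p0,R0,p1,R1,n):
    w=(R0.inv()*R1).as_rotvec()
    return [(np.array(p0)+(np.array(p1)-p0)*k/n,R0*Ro.from_rotvec(w*k/n)) for k in range(1,n+1)]
def show(o):
    for i,(d,w) in enumerate(o):
        print(i,d,w,"!!" if max(map(abs,d+w))>1 else "")
def now():
    from station import ctrl
    o=ctrl.get_obs();return o["tool_pos"],Ro.from_rotvec(o["tool_rot"]),o
E
python3 - <<'E'
from mv import *
p,R,o=now();print(o["q"].round(3))
f=np.radians(-14);T=[A[0]+.068*np.cos(f),A[1]+.068*np.sin(f),.2]
out,p,R=rows(p,R,line(p,R,T,down(-14),16));show(out)
t=cv2.imread("pics/top0.png")
co=[ray("top",135+(x-420)/5.43-.5,160+y/5.42-.5,.04) for x,y in((508,75),(720,92),(712,202),(497,185))]
co=np.array(co);print(co.round(4).tolist(),co.mean(0).round(4),[np.linalg.norm(co[k]-co[k-1]).round(4) for k in range(4)])
d=(co[0]+co[3]-co[1]-co[2]);print("kx angle",np.degrees(np.arctan2(d[1],d[0])))
E
```

```text
[ 1.063  0.04   1.589 -0.     1.51   0.165]
0 [-0.87, -0.29, 0.03] [0.0, 0.0, 0.51] 
1 [-0.89, -0.24, 0.04] [0.0, 0.0, 0.51] 
2 [-0.91, -0.16, 0.03] [0.0, 0.0, 0.51] 
3 [-0.91, -0.11, 0.04] [0.0, 0.0, 0.52] 
4 [-0.92, -0.03, 0.03] [0.0, 0.0, 0.51] 
5 [-0.93, 0.03, 0.03] [0.0, -0.01, 0.51] 
6 [-0.91, 0.09, 0.04] [0.01, 0.0, 0.51] 
7 [-0.91, 0.16, 0.03] [0.0, 0.0, 0.51] 
8 [-0.89, 0.22, 0.04] [0.0, 0.0, 0.51] 
9 [-0.88, 0.29, 0.03] [0.0, 0.0, 0.51] 
10 [-0.85, 0.35, 0.04] [0.0, 0.0, 0.52] 
11 [-0.82, 0.41, 0.04] [0.0, 0.0, 0.51] 
12 [-0.8, 0.46, 0.03] [0.0, 0.0, 0.51] 
13 [-0.76, 0.53, 0.04] [0.0, 0.0, 0.51] 
14 [-0.72, 0.57, 0.03] [0.0, 0.0, 0.51] 
15 [-0.67, 0.63, 0.04] [0.0, 0.0, 0.51] 
[[0.6367, 0.3172, 0.04], [0.6299, 0.2227, 0.04], [0.5812, 0.2249, 0.04], [0.5877, 0.3204, 0.04]] [0.6089 0.2713 0.04  ] [np.float64(0.0491), np.float64(0.0947), np.float64(0.0488), np.float64(0.0957)]
kx angle 86.01537965950793
```

play_rows(series=[[0.4,[-0.87,-0.29,0.03],[0,0,0.51]],[0.4,[-0.89,-0.24,0.04],[0,0,0.51]],[0.4,[-0.91,-0.16,0.03],[0,0,0.51]],[0.4,[-0.91,-0.11,0.04],[0,0,0.52]],[0.4,[-0.92,-0.03,0.03],[0,0,0.51]],[0.4,[-0.93,0.03,0.03],[0,0,0.51]],[0.4,[-0.91,0.09,0.04],[0,0,0.51]],[0.4,[-0.91,0.16,0.03],[0,0,0.51]]])

```text
t: 1.58
tool_pos: [0.4391, 0.2685, 0.2142]
tool_rot: [1.826, 2.555, 0.004]
contact_force: [0.5, 0.6, -0.4]
opening: 0.0341
grip_force: 0.0
```

play_rows(series=[[0.4,[-0.89,0.22,0.04],[0,0,0.51]],[0.4,[-0.88,0.29,0.03],[0,0,0.51]],[0.4,[-0.85,0.35,0.04],[0,0,0.52]],[0.4,[-0.82,0.41,0.04],[0,0,0.51]],[0.4,[-0.8,0.46,0.03],[0,0,0.51]],[0.4,[-0.76,0.53,0.04],[0,0,0.51]],[0.4,[-0.72,0.57,0.03],[0,0,0.51]],[0.4,[-0.67,0.63,0.04],[0,0,0.51]]])

```text
t: 2.58
tool_pos: [0.6405, -0.0405, 0.1998]
tool_rot: [2.472, 1.936, 0.003]
contact_force: [0.1, -0.2, -0.2]
opening: 0.0338
grip_force: 0.0
```

```bash
python3 - <<'E'
from mv import *
p,R,o=now();print(o["t"],p.round(4),o["q"].round(3),R.as_matrix()[:,1].round(3))
f=np.radians(-14);T=lambda z:[A[0]+.068*np.cos(f),A[1]+.068*np.sin(f),z]
show(rows(p,R,[(T(.15),down(-14)),(T(.1),down(-14)),(T(.06),down(-14)),(T(.036),down(-14))])[0])
E
```

```text
2.575 [ 0.6405 -0.0405  0.1998] [-0.179  0.094  1.58   0.     1.466  0.063] [ 0.971 -0.24   0.002]
0 [-0.02, -0.08, 1.0] [0.02, 0.0, 0.02] 
1 [0.0, 0.0, 1.0] [0.0, 0.0, 0.0] 
2 [0.0, 0.0, 0.8] [0.0, 0.0, 0.0] 
3 [0.0, 0.0, 0.48] [0.0, 0.0, 0.0]
```

play_rows(series=[[0.4,[-0.02,-0.08,1],[0,0,0]],[0.4,[0,0,1],[0,0,0]],[0.4,[0,0,0.8],[0,0,0]],[0.4,[0,0,0.25],[0,0,0]],[0.4,[0,0,0.2],[0,0,0]],[0.4,[0,0,0],[0,0,0]]])

```text
t: 3.32
tool_pos: [0.6359, -0.0391, 0.0367]
tool_rot: [2.47, 1.94, 0.002]
contact_force: [0.0, -0.1, 1.0]
opening: 0.0342
grip_force: 0.0
```

play_rows(series=[[0.1,[0,0,0],[0,0,0]],[0.1,[0,0,0],[0,0,0]],[0.05,[0,0,0],[0,0,0]],[0.05,[0,0,0],[0,0,0]]], force=40)

```text
t: 3.82
tool_pos: [0.635, -0.039, 0.0355]
tool_rot: [2.471, 1.94, 0.0]
contact_force: [-0.1, 0.3, -0.5]
opening: 0.0041
grip_force: 0.0
```

```bash
python3 - <<'E'
from mv import *
p,R,o=now();print(o["t"],p.round(4),o["q"].round(3),R.as_matrix()[:,1].round(3))
y=R.as_matrix()[:2,1];ps=np.degrees(np.arctan2(y[1],y[0]));r=p[:2]-A;print(ps,np.degrees(np.arctan2(r[1],r[0])),np.hypot(*r))
def arc(k):
    a=np.radians(k);M=np.array([[np.cos(a),-np.sin(a)],[np.sin(a),np.cos(a)]]);return (np.r_[A+M@r,p[2]],down(ps+k))
show(rows(p,R,[arc(6*k) for k in range(1,4)],3)[0])
E
```

```text
3.825 [ 0.635  -0.039   0.0355] [-0.178  0.235  1.711 -0.     1.196  0.061] [ 0.971 -0.237  0.   ]
-13.715685114719125 -13.270494713419616 0.06640024568082888
0 [0.139, -0.008, 0.0] [0.002, 0.0, -0.75] 
1 [0.139, -0.009, 0.0] [0.0, 0.0, -0.75] 
2 [0.138, -0.008, 0.0] [0.0, 0.0, -0.75]
```

```bash
python3 - <<'E'
from mv import *
from station import imaging
s=imaging.get_image("scene")["color"];t=imaging.get_image("top")["color"]
c=proj("scene",[.57,-.024,.05]).astype(int);d=proj("scene",[.47,-.07,.05]);print(c,d,proj("scene",[.635,-.039,.0355]))
a=cv2.resize(s[max(c[1]-60,0):c[1]+60,c[0]-80:c[0]+80],(800,600),interpolation=cv2.INTER_CUBIC)
cv2.imwrite("pics/s1.png",a);cv2.imwrite("pics/top1.png",t)
E
```

```text
[294 220] [337.45081128 222.77271657] [276.69079716 216.12547462]
```

View pics/s1.png

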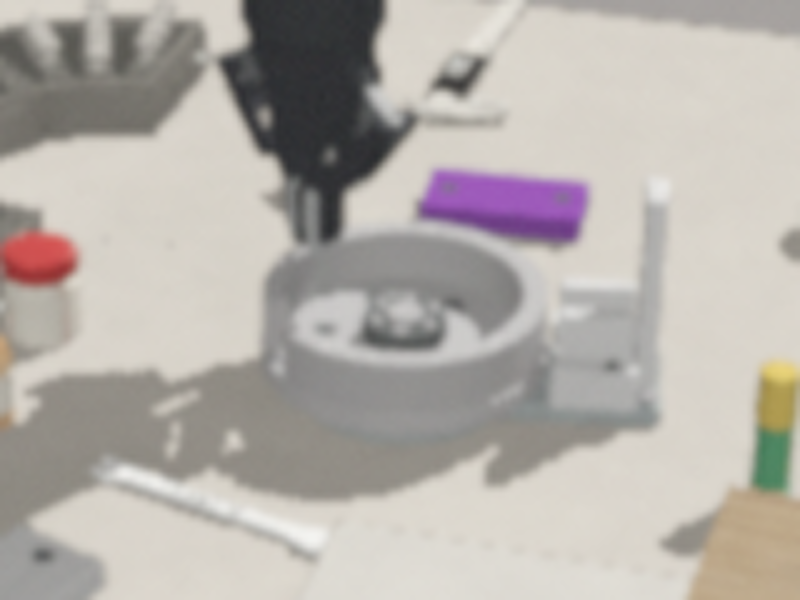

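```bash
python3 - <<'E'
from mv import *
for f in(-14,51):
  for r in(.062,.074):
    q=proj("scene",[A[0]+r*np.cos(np.radians(f)),A[1]+r*np.sin(np.radians(f)),.058]);print(f,r,((q-[214,160])*5).round())
t=cv2.imread("pics/top1.png");cv2.imwrite("pics/t1c.png",cv2.resize(t[150:270,230:370],(700,600),interpolation=cv2.INTER_CUBIC))
E
```

```text
-14 0.062 [320. 246.]
-14 0.074 [304. 239.]
51 0.062 [290. 309.]
51 0.074 [268. 313.]
```

View pics/t1c.png

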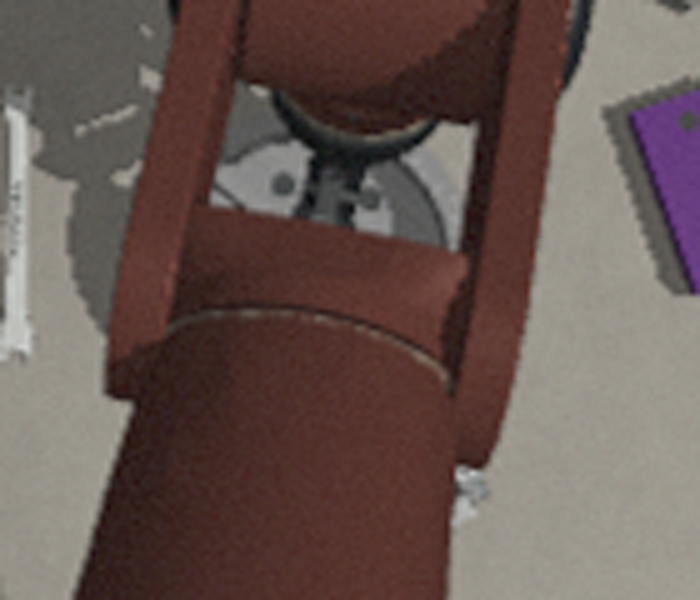

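play_rows(series=[[0.0,[0,0,0],[0,0,0]],[0.0,[0,0,0],[0,0,0]],[0.0,[0,0,0],[0,0,0]]], force=60)

```text
t: 4.3
tool_pos: [0.6349, -0.039, 0.0353]
tool_rot: [-2.471, -1.94, 0.0]
contact_force: [0.3, 0.1, 0.2]
opening: -0.0005
grip_force: 0.0
```

```bash
python3 - <<'E'
from mv import *
from station import imaging
s=imaging.get_image("scene")["color"]
q=proj("scene",[.635,-.039,.06]).astype(int);print(q)
cv2.imwrite("pics/s2.png",cv2.resize(s[q[1]-35:q[1]+25,q[0]-35:q[0]+45],(800,600),interpolation=cv2.INTER_CUBIC))
E
```

```text
[276 208]
```

View pics/s2.png

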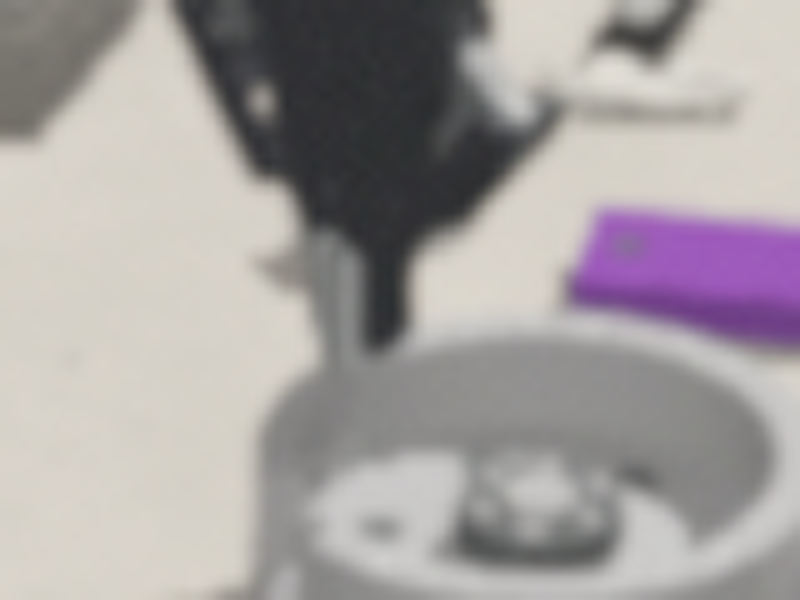

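```bash
python3 - <<'E'
from mv import *
R=Ro.from_rotvec([-.607,-3.082,.003]);p=np.array([.2373,.578,.2055])
for b in(0,.013,.019,.073):
  for s in(-.0425,0,.0425): print(b,s,proj("scene",p+R.apply([0,s,-b])).round(1))
s=cv2.imread("pics/scene0.png")
cv2.imwrite("pics/f0.png",cv2.resize(s[260:410,210:360],(600,600),interpolation=cv2.INTER_CUBIC))
E
```

```text
0 -0.0425 [311.5 373.6]
0 0 [285.6 389.1]
0 0.0425 [257.8 405.7]
0.013 -0.0425 [311.8 366.4]
0.013 0 [285.6 381.8]
0.013 0.0425 [257.6 398.3]
0.019 -0.0425 [311.9 363.1]
0.019 0 [285.6 378.4]
0.019 0.0425 [257.4 394.9]
0.073 -0.0425 [313.1 331.7]
0.073 0 [285.7 346.5]
0.073 0.0425 [256.3 362.5]
```

View pics/f0.png

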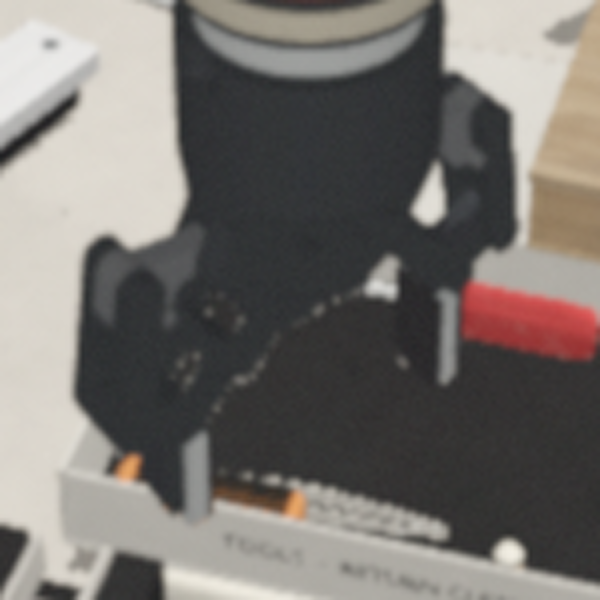

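play_rows(series=[[0.0,[0,0,0.04],[0,0,0]],[0.0,[0,0,0.02],[0,0,0]]])

```text
t: 4.6
tool_pos: [0.6351, -0.0391, 0.033]
tool_rot: [2.471, 1.94, -0.0]
contact_force: [-3.3, 0.2, 6.7]
opening: 0.0001
grip_force: 3.7
```

play_rows(series=[[0.0,[0,0,0.04],[0,0,0]],[0.0,[0,0,0],[0,0,0]]])

```text
t: 4.85
tool_pos: [0.6352, -0.0391, 0.033]
tool_rot: [-2.47, -1.94, 0.001]
contact_force: [-7.1, 0.3, 13.0]
opening: -0.0001
grip_force: 6.5
```

Contact comes at a reported z of 0.033, exactly over the rim. So the fingertips really end about 25 mm higher than reported, and they were standing on the rim top (58 mm). I'll lift, open and descend about 20 mm deeper, watching the force.

play_rows(series=[[0.0,[0,0,-0.3],[0,0,0]],[0.4,[0,0.04,-0.1],[0,0,0]],[0.4,[0,0,0],[0,0,0]],[0.4,[0,0,0],[0,0,0]],[0.4,[0,0,0.3],[0,0,0]],[0.4,[0,0,0.2],[0,0,0]],[0.4,[0,0,0],[0,0,0]]])

```text
t: 5.72
tool_pos: [0.6352, -0.0392, 0.0228]
tool_rot: [-2.468, -1.938, 0.004]
contact_force: [-1.4, 0.5, -0.0]
opening: 0.0341
grip_force: 0.0
```

play_rows(series=[[0.4,[0,0,0.12],[0,0,0]],[0.4,[0,0,0.1],[0,0,0]],[0.4,[0,0,0.1],[0,0,0]],[0.4,[0,0,0],[0,0,0]]])

```text
t: 6.22
tool_pos: [0.6365, -0.0394, 0.0087]
tool_rot: [-2.47, -1.94, 0.001]
contact_force: [0.6, 0.4, 0.4]
opening: 0.0339
grip_force: 0.0
```

play_rows(series=[[0.05,[0,0,0],[0,0,0]],[0.05,[0,0,0],[0,0,0]],[0.05,[0,0,0],[0,0,0]],[0.05,[0,0,0],[0,0,0]]], force=40)

```text
t: 6.72
tool_pos: [0.6372, -0.0397, 0.0096]
tool_rot: [2.47, 1.94, 0.001]
contact_force: [0.5, -1.0, 0.4]
opening: 0.0113
grip_force: 38.6
```

play_rows(series=[[0.05,[0.096,-0.003,0],[0,0,-0.5]],[0.05,[0.184,-0.0125,0],[0,0,-0.965]],[0.05,[0.184,-0.0125,0],[0,0,-0.965]],[0.05,[0.184,-0.0125,0],[0,0,-0.965]],[0.05,[0.184,-0.0125,0],[0,0,-0.965]],[0.05,[0.184,-0.0125,0],[0,0,-0.965]]])

```text
t: 7.48
tool_pos: [0.6304, 0.009, 0.0097]
tool_rot: [1.591, 2.708, -0.002]
contact_force: [-1.2, -3.7, 2.0]
opening: 0.0117
grip_force: 37.7
```

```bash
python3 - <<'E'
from mv import *
p,R,o=now();y=R.as_matrix()[:2,1];r=p[:2]-A
print(p.round(4),o["q"].round(3),np.degrees(np.arctan2(y[1],y[0])),np.degrees(np.arctan2(r[1],r[0])),np.hypot(*r),o["contact_force"].round(1),o["opening"])
E
```

```text
[0.6304 0.009  0.0097] [-0.103  0.256  1.734 -0.002  1.151 -0.61 ] 29.11175387038609 28.690661057389658 0.068352242600743 [-1.2 -3.7  2. ] 0.011695758774478308
```

play_rows(series=[[0.05,[0.184,-0.0125,0],[0,0,-0.965]],[0.05,[0.184,-0.0125,0],[0,0,-0.965]],[0.05,[0.184,-0.0125,0],[0,0,-0.965]],[0.05,[0.184,-0.0125,0],[0,0,-0.965]],[0.05,[0.184,-0.0125,0],[0,0,-0.965]],[0.05,[0.184,-0.0125,0],[0,0,-0.965]],[0.05,[0.184,-0.0125,0],[0,0,-0.965]],[0.05,[0.184,-0.0125,0],[0,0,-0.965]]])

```text
t: 8.48
tool_pos: [0.5701, 0.0437, 0.0097]
tool_rot: [-0.024, 3.14, -0.005]
contact_force: [2.9, -6.3, -0.7]
opening: 0.0115
grip_force: 37.4
```

play_rows(series=[[0.05,[0.184,-0.0125,0],[0,0,-0.965]],[0.05,[0.184,-0.0125,0],[0,0,-0.965]],[0.05,[0.184,-0.0125,0],[0,0,-0.965]],[0.05,[0.184,-0.0125,0],[0,0,-0.965]],[0.05,[0.184,-0.0125,0],[0,0,-0.965]],[0.05,[0.184,-0.0125,0],[0,0,-0.965]],[0.05,[0.092,-0.003,0],[0,0,-0.48]],[0.05,[0,0,0],[0,0,0]]])

```text
t: 9.48
tool_pos: [0.5184, 0.0184, 0.0097]
tool_rot: [-1.347, 2.836, -0.006]
contact_force: [4.6, -4.8, -3.1]
opening: 0.0112
grip_force: 37.9
```

```bash
python3 - <<'E'
from mv import *
from station import imaging
p,R,o=now();y=R.as_matrix()[:2,1];r=p[:2]-A
print(p.round(4),o["q"].round(3),np.degrees(np.arctan2(y[1],y[0])),np.degrees(np.arctan2(r[1],r[0])),np.hypot(*r),o["contact_force"].round(1),o["opening"])
E
```

```text
[0.5184 0.0184 0.0097] [-0.107  0.008  2.009 -0.003  1.121 -2.563] 140.7982768733045 140.93252835642858 0.06698901060794275 [ 4.6 -4.8 -3.1] 0.011170787169205703
```

play_rows(series=[[0.4,[0,0,0],[0,0,0]],[0.4,[0,0,0],[0,0,0]],[0.4,[0,0,-0.5],[0,0,0]],[0.4,[0,0,-1],[0,0,0]],[0.6,[0,0,-1],[0,0,0]],[0.8,[0,0,-1],[0,0,0]]])

```text
t: 10.22
tool_pos: [0.5168, 0.0203, 0.1858]
tool_rot: [1.348, -2.838, -0.001]
contact_force: [0.4, 0.7, -0.1]
opening: 0.0673
grip_force: 0.0
```

```bash
python3 - <<'E'
from mv import *
p,R,o=now();print(p.round(4))
a=np.radians(86);kx=np.array([np.cos(a),np.sin(a),0]);kc=np.array([.6089,.2713,.032])
D=down(-4)
T=kc+kx*.05;T[2]=.26
show(rows(p,R,line(p,R,T,D,19))[0])
E
```

```text
[0.5168 0.0203 0.1858]
0 [-0.31, 0.12, -0.08] [0.0, 0.0, 0.95] 
1 [-0.29, 0.16, -0.08] [0.0, 0.0, 0.96] 
2 [-0.26, 0.2, -0.07] [0.0, 0.0, 0.95] 
3 [-0.24, 0.24, -0.08] [0.0, 0.0, 0.95] 
4 [-0.21, 0.26, -0.08] [0.0, 0.0, 0.95] 
5 [-0.16, 0.28, -0.08] [0.0, 0.0, 0.96] 
6 [-0.13, 0.31, -0.08] [0.0, 0.0, 0.95] 
7 [-0.09, 0.32, -0.07] [0.0, 0.0, 0.95] 
8 [-0.04, 0.33, -0.08] [0.0, 0.0, 0.95] 
9 [0.0, 0.33, -0.08] [0.0, 0.0, 0.96] 
10 [0.05, 0.33, -0.08] [0.0, 0.0, 0.95] 
11 [0.08, 0.32, -0.08] [0.0, 0.0, 0.95] 
12 [0.14, 0.31, -0.07] [0.0, 0.0, 0.96] 
13 [0.16, 0.29, -0.08] [0.0, 0.0, 0.95] 
14 [0.21, 0.26, -0.08] [0.0, 0.0, 0.95] 
15 [0.24, 0.23, -0.08] [0.0, 0.0, 0.95] 
16 [0.26, 0.2, -0.08] [0.0, 0.0, 0.96] 
17 [0.3, 0.16, -0.07] [0.0, 0.0, 0.95] 
18 [0.3, 0.12, -0.08] [0.0, 0.0, 0.95]
```

play_rows(series=[[0.8,[-0.31,0.12,-0.08],[0,0,0.95]],[0.8,[-0.29,0.16,-0.08],[0,0,0.96]],[0.8,[-0.26,0.2,-0.07],[0,0,0.95]],[0.8,[-0.24,0.24,-0.08],[0,0,0.95]],[0.8,[-0.21,0.26,-0.08],[0,0,0.95]],[0.8,[-0.16,0.28,-0.08],[0,0,0.96]],[0.8,[-0.13,0.31,-0.08],[0,0,0.95]],[0.8,[-0.09,0.32,-0.07],[0,0,0.95]]])

```text
t: 11.22
tool_pos: [0.5574, 0.1474, 0.2153]
tool_rot: [-0.284, -3.128, -0.0]
contact_force: [-0.4, -0.9, -0.5]
opening: 0.0686
grip_force: 0.0
```

play_rows(series=[[0.8,[-0.04,0.33,-0.08],[0,0,0.95]],[0.8,[0,0.33,-0.08],[0,0,0.96]],[0.8,[0.05,0.33,-0.08],[0,0,0.95]],[0.8,[0.08,0.32,-0.08],[0,0,0.95]],[0.8,[0.14,0.31,-0.07],[0,0,0.96]],[0.8,[0.16,0.29,-0.08],[0,0,0.95]],[0.8,[0.21,0.26,-0.08],[0,0,0.95]],[0.8,[0.24,0.23,-0.08],[0,0,0.95]]])

```text
t: 12.22
tool_pos: [0.5976, 0.2743, 0.2466]
tool_rot: [-1.832, -2.551, 0.001]
contact_force: [-0.1, -0.2, -0.1]
opening: 0.0685
grip_force: 0.0
```

play_rows(series=[[0.8,[0.26,0.2,-0.08],[0,0,0.96]],[0.8,[0.3,0.16,-0.07],[0,0,0.95]],[0.8,[0.3,0.12,-0.08],[0,0,0.95]],[0.8,[0,0,0],[0,-1,0]],[0.8,[0,0,0],[0,-1,0]],[0.8,[0,0,0],[0,-1,0]],[0.8,[0,0,0],[0,-1,0]],[0.8,[0,0,0],[0,-1,0]]])

```text
t: 13.22
tool_pos: [0.6129, 0.3213, 0.2586]
tool_rot: [1.885, 1.758, -0.69]
contact_force: [-0.4, -0.0, 0.2]
opening: 0.0685
grip_force: 0.0
```

```bash
python3 - <<'E'
from mv import *
from station import imaging
p,R,o=now();print(o["t"],p.round(4),o["q"].round(3),R.as_matrix().round(3).tolist(),o["opening"])
s=imaging.get_image("scene")["color"];t=imaging.get_image("top")["color"];cv2.imwrite("pics/top2.png",t);cv2.imwrite("pics/sc2.png",s)
for nm,off in(("reported",0*p),("tool-25",R.apply([0,0,-.025])),("world+25",np.array([0,0,.025]))):
  print(nm,[proj("scene",p+off+R.apply([0,y,-.005])).round(1).tolist() for y in(-.034,.034)],[proj("top",p+off+R.apply([0,y,-.005])).round(1).tolist() for y in(-.034,.034)])
im=np.zeros((600,800,3),np.uint8)
q=proj("scene",p).astype(int);x0,y0=q[0]-50,q[1]-60
print("crop scene",x0,y0);im[:400,:400]=cv2.resize(s[y0:y0+100,x0:x0+100],(400,400),interpolation=cv2.INTER_CUBIC)
im[:400,400:]=cv2.resize(t[160:260,245:345],(400,400),interpolation=cv2.INTER_CUBIC)
im[400:,:270]=cv2.resize(t[130:230,120:255],(270,200))
cv2.imwrite("pics/c2.png",im)
E
```

```text
13.225 [0.6129 0.3213 0.2586] [ 0.599  0.499  1.114 -0.577  1.948  0.568] [[0.053, 0.998, -0.045], [0.762, -0.069, -0.644], [-0.646, 0.0, -0.764]] 0.06845718404012152
reported [[198.5, 202.4], [172.7, 192.8]] [[100.6, 184.8], [104.8, 147.8]]
tool-25 [[191.6, 196.7], [165.5, 187.0]] [[86.4, 182.7], [90.8, 144.7]]
world+25 [[197.4, 190.6], [171.4, 181.2]] [[93.7, 182.9], [98.1, 144.6]]
crop scene 136 138
```

View pics/c2.png

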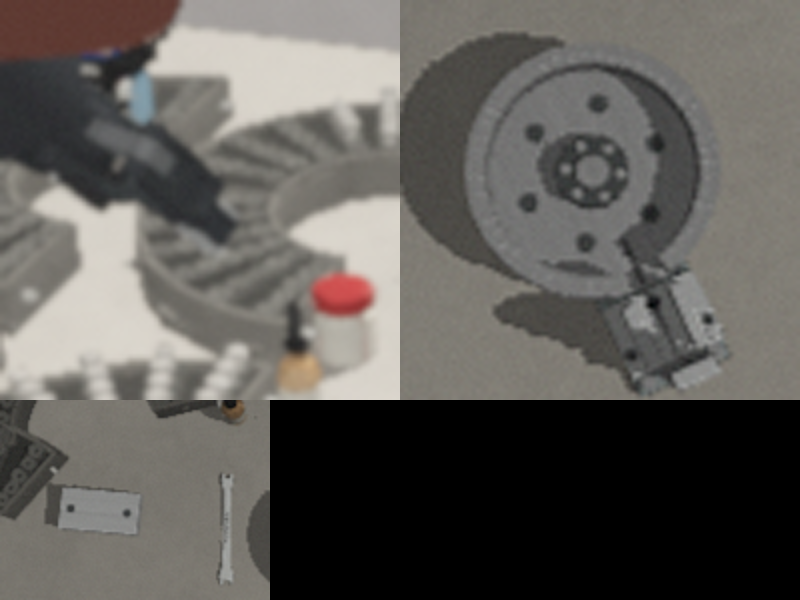

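The mark now points along the guide (crop ~(627,245) to (645,275)). The fingertips at scene px (192,198) and (163,189) match a tool 25 mm shorter along its own z. I'll grip the keeper's near-wheel end, leaning the other way to keep the body clear of the magazine.

```bash
cat >> mv.py <<'E'
def tilt(psi,b): return down(psi)*Ro.from_euler("y",b,degrees=True)
OFF=.044  # true grasp point lies this far behind reported TCP
E
python3 - <<'E'
from mv import *
c4=lambda x,y,z:ray("top",245+(x+.5)/4-.5,160+(y+.5)/4-.5,z)
for x,y in((227,243),(236,260),(245,275)):
    q=c4(x,y,.03)[:2]-A;print("mark",np.degrees(np.arctan2(q[1],q[0])).round(2),np.hypot(*q).round(4))
p,R,o=now()
a=np.radians(86);kx=np.array([np.cos(a),np.sin(a),0]);kc=np.array([.6089,.2713,.032])
S=tilt(-4,45);z=S.as_matrix()[:,2];print("z",z.round(3))
g=kc-kx*.0255; T=g+(OFF+.003)*z; P=T-.09*z
o1,p1,R1=rows(p,R,line(p,R,P,S,11));show(o1);print(p1)
o2,p2,R2=rows(p1,R1,line(p1,R1,T,S,5));show(o2)
E
```

```text
mark -152.88 0.047
mark -152.63 0.0584
mark -152.01 0.0688
z [ 0.049  0.705 -0.707]
0 [0.08, 0.0, 0.39] [0.0, 0.97, 0.0] 
1 [0.02, 0.01, 0.4] [-0.01, 0.97, 0.0] 
2 [-0.04, 0.0, 0.4] [0.0, 0.96, 0.01] 
3 [-0.08, 0.0, 0.39] [-0.01, 0.97, 0.0] 
4 [-0.14, 0.0, 0.37] [0.0, 0.97, 0.0] 
5 [-0.18, 0.01, 0.35] [-0.01, 0.97, 0.0] 
6 [-0.23, 0.0, 0.33] [0.0, 0.97, 0.0] 
7 [-0.28, 0.0, 0.29] [-0.01, 0.97, 0.01] 
8 [-0.31, 0.0, 0.25] [0.0, 0.96, 0.0] 
9 [-0.34, 0.0, 0.2] [-0.01, 0.97, 0.0] 
10 [-0.36, 0.01, 0.16] [0.0, 0.97, 0.0] 
[0.60521465 0.21559026 0.06257318]
0 [0.0, 0.0, 0.36] [0.0, 0.0, 0.0] 
1 [0.0, 0.0, 0.36] [0.0, 0.0, 0.0] 
2 [0.0, 0.0, 0.36] [0.0, 0.0, 0.0] 
3 [0.0, 0.0, 0.36] [0.0, 0.0, 0.0] 
4 [0.0, 0.0, 0.36] [0.0, 0.0, 0.0]
```

play_rows(series=[[0.8,[0.08,0,0.39],[0,0.97,0]],[0.8,[0.02,0,0.4],[0,0.97,0]],[0.8,[-0.04,0,0.4],[0,0.96,0]],[0.8,[-0.08,0,0.39],[-0.01,0.97,0]],[0.8,[-0.14,0,0.37],[0,0.97,0]],[0.8,[-0.18,0.01,0.35],[-0.01,0.97,0]],[0.8,[-0.23,0,0.33],[0,0.97,0]],[0.8,[-0.28,0,0.29],[-0.01,0.97,0.01]]])

```text
t: 14.32
tool_pos: [0.6092, 0.2424, 0.1207]
tool_rot: [-2.088, -1.942, -0.421]
contact_force: [0.1, 0.1, -1.5]
opening: 0.0678
grip_force: 0.0
```

play_rows(series=[[0.8,[-0.31,0,0.25],[0,0.96,0]],[0.8,[-0.34,0,0.2],[-0.01,0.97,0]],[0.8,[-0.36,0.01,0.16],[0,0.97,0]],[0.8,[0,0,0],[0,0,0]]])

```text
t: 14.82
tool_pos: [0.6054, 0.2118, 0.0643]
tool_rot: [-1.835, -1.697, -0.763]
contact_force: [0.3, -0.1, 0.7]
opening: 0.0687
grip_force: 0.0
```

```bash
python3 - <<'E'
from mv import *
p,R,o=now();print(p.round(4),R.as_matrix().round(3).tolist(),o["q"].round(3))
a=np.radians(86);kx=np.array([np.cos(a),np.sin(a),0]);kc=np.array([.6089,.2713,.032])
S=tilt(-4,45);z=S.as_matrix()[:,2]
T=kc-kx*.0255+(OFF+.003)*z
o2,p2,R2=rows(p,R,line(p,R,T,S,5));show(o2)
E
```

```text
[0.6054 0.2118 0.0643] [[0.055, 0.997, 0.054], [0.702, -0.078, 0.708], [0.71, -0.001, -0.705]] [-0.133  0.221  1.846  0.837  1.265 -0.401]
0 [0.0, 0.0, 0.38] [0.01, -0.01, -0.01] 
1 [0.01, -0.01, 0.37] [0.0, 0.0, -0.01] 
2 [0.0, 0.0, 0.38] [0.01, -0.01, -0.01] 
3 [0.01, -0.01, 0.37] [0.01, 0.0, -0.01] 
4 [0.0, 0.0, 0.38] [0.01, -0.01, 0.0]
```

play_rows(series=[[0.8,[0,0,0.38],[0.01,-0.01,-0.02]],[0.8,[0.01,-0.01,0.37],[0,0,-0.02]],[0.8,[0,0,0.38],[0.01,0,0]],[0.8,[0.01,-0.01,0.37],[0.01,0,0]],[0.8,[0,0,0.38],[0,0,0]],[0.8,[0,0,0],[0,0,0]]])

```text
t: 15.58
tool_pos: [0.6094, 0.2827, -0.0005]
tool_rot: [-1.822, -1.712, -0.759]
contact_force: [-0.0, 0.1, -1.3]
opening: 0.0682
grip_force: 0.0
```

play_rows(series=[[0.45,[0,0,0],[0,0,0]],[0.45,[0,0,0],[0,0,0]],[0.45,[0,0,0],[0,0,0]],[0.45,[0,0,0],[0,0,0]]], force=60)

```text
t: 16.08
tool_pos: [0.6115, 0.2809, 0.0018]
tool_rot: [-1.824, -1.712, -0.764]
contact_force: [0.9, -0.1, 0.8]
opening: 0.0493
grip_force: 62.2
```

```bash
python3 - <<'E'
from mv import *
p,R,o=now();print(p.round(4),R.as_matrix().round(3).tolist(),o["q"].round(3))
a=np.radians(86);kx=np.array([np.cos(a),np.sin(a),0]);kc=np.array([.6089,.2713,.032])
r=R.inv().apply(kc-p);print("kc in tool",r.round(4))
# final: keeper upright at (.60,.175), kx -> down ; rotate -90 about tool y
S=R*Ro.from_euler("y",-90,degrees=True);print(S.apply(R.inv().apply(kx)).round(3),S.as_matrix()[:,2].round(3))
U=p+[0,0,.12]
C=np.array([.600,.175,.0475+.02]); T=C-S.apply(r);print("T",T)
o1,p1,R1=rows(p,R,line(p,R,U,R,4));show(o1)
o2,p2,R2=rows(p1,R1,line(p1,R1,T+[0,0,.08],S,13));show(o2);print(p2)
E
```

```text
[0.6115 0.2809 0.0018] [[0.042, 0.998, 0.052], [0.705, -0.066, 0.707], [0.708, 0.007, -0.706]] [-0.015  0.345  1.823  0.901  1.125 -0.426]
kc in tool [ 0.0145 -0.0018 -0.0282]
[ 0.011 -0.001 -1.   ] [-0.042 -0.705 -0.708]
T [0.59984039 0.14476154 0.05772018]
0 [0.43, 0.0, -0.42] [0.0, 0.0, 0.0] 
1 [0.42, 0.01, -0.43] [0.0, 0.0, 0.0] 
2 [0.43, 0.0, -0.42] [0.0, 0.0, 0.0] 
3 [0.42, 0.01, -0.42] [0.0, 0.0, 0.0] 
0 [-0.13, 0.0, -0.17] [0.0, -0.87, 0.0] 
1 [-0.15, -0.01, -0.15] [0.0, -0.86, 0.0] 
2 [-0.17, 0.0, -0.13] [0.0, -0.87, 0.0] 
3 [-0.18, -0.01, -0.11] [0.0, -0.86, 0.0] 
4 [-0.19, 0.0, -0.08] [0.0, -0.87, 0.0] 
5 [-0.2, -0.01, -0.06] [0.0, -0.86, 0.0] 
6 [-0.21, 0.0, -0.04] [0.0, -0.87, 0.0] 
7 [-0.21, 0.0, -0.01] [0.0, -0.86, 0.0] 
8 [-0.22, -0.01, 0.01] [0.0, -0.87, 0.0] 
9 [-0.21, 0.0, 0.04] [0.0, -0.86, 0.0] 
10 [-0.2, -0.01, 0.06] [0.0, -0.87, 0.0] 
11 [-0.19, 0.0, 0.09] [0.0, -0.86, 0.0] 
12 [-0.18, 0.0, 0.11] [0.0, -0.87, 0.0] 
[0.60008532 0.14475046 0.13758351]
```

play_rows(series=[[0.45,[0.2,0,-0.2],[0,0,0]],[0.45,[0.42,0,-0.42],[0,0,0]],[0.45,[0.43,0,-0.43],[0,0,0]],[0.45,[0.43,0.01,-0.43],[0,0,0]],[0.45,[0.21,0.01,-0.21],[0,0,0]]])

```text
t: 16.7
tool_pos: [0.6119, 0.2812, 0.1236]
tool_rot: [-1.823, -1.715, -0.766]
contact_force: [0.6, 0.1, -2.5]
opening: 0.0493
grip_force: 62.4
```

play_rows(series=[[0.45,[-0.13,0,-0.17],[0,-0.87,0]],[0.45,[-0.15,-0.01,-0.15],[0,-0.86,0]],[0.45,[-0.17,0,-0.13],[0,-0.87,0]],[0.45,[-0.18,-0.01,-0.11],[0,-0.86,0]],[0.45,[-0.19,0,-0.08],[0,-0.87,0]],[0.45,[-0.2,-0.01,-0.06],[0,-0.86,0]],[0.45,[-0.21,0,-0.04],[0,-0.87,0]],[0.45,[-0.21,0,-0.01],[0,-0.86,0]]])

```text
t: 17.7
tool_pos: [0.6035, 0.1974, 0.1304]
tool_rot: [2.196, 2.055, -0.196]
contact_force: [0.2, 0.1, -3.2]
opening: 0.0491
grip_force: 62.3
```

play_rows(series=[[0.45,[-0.22,-0.01,0.01],[0,-0.87,0]],[0.45,[-0.21,0,0.04],[0,-0.86,0]],[0.45,[-0.2,-0.01,0.06],[0,-0.87,0]],[0.45,[-0.19,0,0.09],[0,-0.86,0]],[0.45,[-0.18,0,0.11],[0,-0.87,0]],[0.45,[0,0,0],[0,0,0]]])

```text
t: 18.45
tool_pos: [0.598, 0.1455, 0.1335]
tool_rot: [1.826, 1.711, -0.753]
contact_force: [0.8, 0.4, -3.7]
opening: 0.0489
grip_force: 62.5
```

```bash
python3 - <<'E'
from mv import *
from station import imaging
p,R,o=now();print(o["t"],p.round(4),R.as_matrix().round(3).tolist(),o["q"].round(3),o["opening"])
r=np.array([.0145,-.0018,-.0282]);S0=R*Ro.from_euler("y",90,degrees=True)
C=p+R.apply(r);print("kc est",C.round(4))
s=imaging.get_image("scene")["color"];q=proj("scene",C).astype(int);print(q)
x0,y0=q[0]-50,q[1]-40;cv2.imwrite("pics/sc3.png",s)
cv2.imwrite("pics/c3.png",cv2.resize(s[y0:y0+75,x0:x0+100],(800,600),interpolation=cv2.INTER_CUBIC))
for u in([.025,.0,.0475],[-.025,0,.0475],[.025,0,-.0475],[-.025,0,-.0475]):
    print(((proj("scene",C+np.array(u)+[0,.008,0])-[x0,y0])*8).round())
E
```

```text
18.45 [0.598  0.1455 0.1335] [[0.046, 0.998, -0.045], [0.707, -0.064, -0.704], [-0.705, 0.0, -0.709]] [ 0.427  0.38   1.514 -0.674  1.662  0.575] 0.048927108343474204
kc est [0.5982 0.1757 0.1432]
[239 219]
[307. 165.]
[457. 211.]
[324. 458.]
[469. 508.]
```

View pics/c3.png

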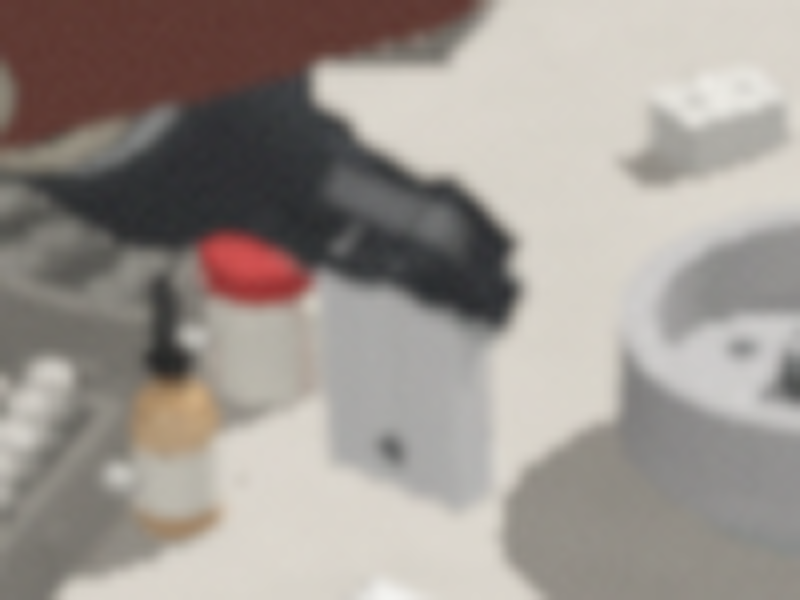

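The plate hangs upright. Its lower edge is at crop px (332,458) to (470,508), as predicted. I'll lower it to the worktop.

play_rows(series=[[0.45,[0.35,0,0.35],[0,0,0]],[0.45,[0.35,0,0.35],[0,0,0]],[0.45,[0.3,0,0.3],[0,0,0]],[0.45,[0.15,0,0.15],[0,0,0]],[0.45,[0.08,0,0.08],[0,0,0]],[0.45,[0,0,0],[0,0,0]]])

```text
t: 19.25
tool_pos: [0.6004, 0.145, 0.0498]
tool_rot: [1.826, 1.707, -0.748]
contact_force: [-0.3, 0.1, -1.8]
opening: 0.0492
grip_force: 62.5
```

play_rows(series=[[0.45,[0.05,0,0.05],[0,0,0]],[0.45,[0.03,0,0.03],[0,0,0]],[0.45,[0,0,0],[0,0,0]]])

```text
t: 19.62
tool_pos: [0.6003, 0.145, 0.0442]
tool_rot: [1.826, 1.707, -0.748]
contact_force: [0.5, 0.5, -2.6]
opening: 0.0489
grip_force: 62.5
```

play_rows(series=[[0.45,[0.04,0,0.04],[0,0,0]],[0.45,[0.03,0,0.03],[0,0,0]],[0.45,[0,0,0],[0,0,0]]])

```text
t: 20.0
tool_pos: [0.6003, 0.145, 0.039]
tool_rot: [1.826, 1.707, -0.749]
contact_force: [-0.5, -0.4, -2.6]
opening: 0.0488
grip_force: 62.7
```

play_rows(series=[[0.45,[0.02,0,0.02],[0,0,0]],[0.45,[0.02,0,0.02],[0,0,0]],[0.45,[0,0,0],[0,0,0]]])

```text
t: 20.38
tool_pos: [0.6004, 0.145, 0.039]
tool_rot: [1.826, 1.704, -0.751]
contact_force: [-3.8, 0.2, 8.3]
opening: 0.0491
grip_force: 63.5
```

play_rows(series=[[0.6,[0,0,0],[0,0,0]],[0.6,[0,0,0],[0,0,0]],[0.85,[0,0,0],[0,0,0]],[0.85,[0,0,0],[0,0,0]]])

```text
t: 20.88
tool_pos: [0.6003, 0.1449, 0.0362]
tool_rot: [1.826, 1.707, -0.749]
contact_force: [-1.1, 0.3, 0.7]
opening: 0.0728
grip_force: 0.0
```

play_rows(series=[[0.85,[0,0,-0.3],[0,0,0]],[0.85,[0,0,-0.5],[0,0,0]],[0.85,[0,0,-1],[0,0,0]],[0.85,[0,0,-1],[0,0,0]],[0.85,[0,0,-0.7],[0,0,0]],[0.7,[0,0,0],[0,0,0]]])

```text
t: 21.62
tool_pos: [0.609, 0.2711, 0.1639]
tool_rot: [1.827, 1.708, -0.739]
contact_force: [-0.3, -0.0, -0.2]
opening: 0.0596
grip_force: 0.0
```

```bash
python3 - <<'E'
from mv import *
from station import imaging
p,R,o=now();print(o["t"],p.round(4),o["opening"],o["q"].round(3))
C=np.array([.5994,.1752,.0475])
im=np.zeros((600,800,3),np.uint8)
for n,xo,w in(("scene",0,1),("top",400,1)):
    s=imaging.get_image(n)["color"];cv2.imwrite(f"pics/{n}4.png",s);q=proj(n,C).astype(int);x0,y0=q[0]-40,q[1]-50
    im[:,xo:xo+400]=cv2.resize(s[y0:y0+120,x0:x0+80],(400,600),interpolation=cv2.INTER_CUBIC);print(n,x0,y0)
    a=np.radians(-4);ky=np.array([np.cos(a),np.sin(a),0]);kz=np.array([-ky[1],ky[0],0])
    for h in(-.0475,.0475): print(h,[((proj(n,C+[0,0,h]+i*.025*ky+j*.008*kz)-[x0,y0])*5+[xo,0]).round().tolist() for i,j in((1,1),(1,-1),(-1,-1),(-1,1))])
cv2.imwrite("pics/c4.png",im)
# next: above keeper, tool down, y along 86 deg
D=down(86)
E
```

```text
21.625 [0.609  0.2711 0.1639] 0.0596476472316393 [ 0.57   0.515  1.278 -0.63   1.815  0.63 ]
scene 201 205
-0.0475 [[153.0, 323.0], [174.0, 307.0], [256.0, 343.0], [235.0, 360.0]]
0.0475 [[143.0, 154.0], [165.0, 139.0], [250.0, 173.0], [228.0, 189.0]]
top 168 138
-0.0475 [[611.0, 216.0], [643.0, 218.0], [634.0, 318.0], [602.0, 315.0]]
0.0475 [[569.0, 185.0], [604.0, 188.0], [594.0, 299.0], [558.0, 296.0]]
```

View pics/c4.png

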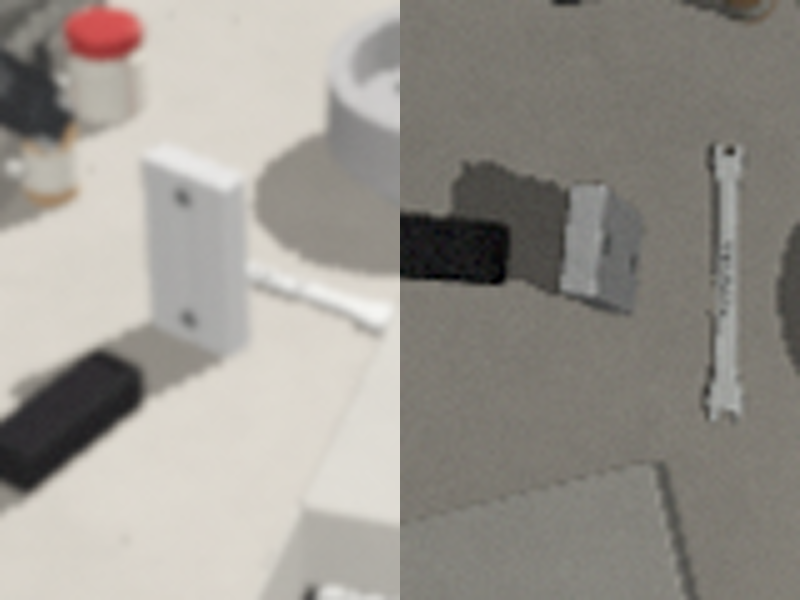

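The plate stands upright, with its top face at ~(585,240) in the top crop, which puts its centre at about (0.600, 0.174). Next is the regrip from above, across its thickness.

```bash
python3 - <<'E'
from mv import *
p,R,o=now()
C=np.array([.6003,.1738]);D=down(-94)
print(np.degrees((R.inv()*D).magnitude()))
P=[C[0],C[1],.17]
m=np.array([p[0],p[1],.2])
o1,p1,R1=rows(p,R,line(p,R,P+np.array([0,0,.0]),D,14));show(o1)
E
```

```text
98.5213725363881
0 [-0.11, 0.0, 0.09] [0.32, 0.31, 0.76] 
1 [-0.1, 0.01, 0.08] [0.31, 0.31, 0.76] 
2 [-0.11, 0.03, 0.07] [0.32, 0.31, 0.76] 
3 [-0.11, 0.05, 0.07] [0.32, 0.31, 0.76] 
4 [-0.11, 0.05, 0.06] [0.31, 0.31, 0.76] 
5 [-0.1, 0.08, 0.05] [0.32, 0.31, 0.76] 
6 [-0.1, 0.08, 0.05] [0.32, 0.31, 0.76] 
7 [-0.09, 0.1, 0.04] [0.31, 0.32, 0.76] 
8 [-0.08, 0.1, 0.03] [0.32, 0.31, 0.76] 
9 [-0.07, 0.12, 0.02] [0.31, 0.31, 0.76] 
10 [-0.05, 0.12, 0.01] [0.32, 0.31, 0.76] 
11 [-0.05, 0.13, 0.01] [0.32, 0.31, 0.76] 
12 [-0.03, 0.13, 0.0] [0.31, 0.31, 0.76] 
13 [-0.01, 0.13, -0.01] [0.32, 0.31, 0.76]
```

play_rows(series=[[0.5,[-0.11,0,0.09],[0.32,0.31,0.76]],[0.5,[-0.1,0.01,0.08],[0.31,0.31,0.76]],[0.5,[-0.11,0.03,0.07],[0.32,0.31,0.76]],[0.5,[-0.11,0.05,0.07],[0.32,0.31,0.76]],[0.5,[-0.11,0.05,0.06],[0.31,0.31,0.76]],[0.5,[-0.1,0.08,0.05],[0.32,0.31,0.76]],[0.5,[-0.1,0.08,0.05],[0.32,0.31,0.76]],[0.5,[-0.09,0.1,0.04],[0.31,0.32,0.76]]])

```text
t: 22.72
tool_pos: [0.6024, 0.2122, 0.1636]
tool_rot: [2.751, 0.804, -0.386]
contact_force: [0.3, 0.6, -0.5]
opening: 0.0431
grip_force: 0.0
```

play_rows(series=[[0.5,[-0.08,0.1,0.03],[0.32,0.31,0.76]],[0.5,[-0.07,0.12,0.02],[0.31,0.31,0.76]],[0.5,[-0.05,0.12,0.01],[0.32,0.31,0.76]],[0.5,[-0.05,0.13,0.01],[0.32,0.31,0.76]],[0.5,[-0.03,0.13,0],[0.31,0.31,0.76]],[0.5,[-0.01,0.13,-0.01],[0.32,0.31,0.76]],[0.5,[0,0,0],[0,0,0]]])

```text
t: 23.6
tool_pos: [0.5989, 0.1721, 0.1685]
tool_rot: [3.139, -0.113, -0.004]
contact_force: [0.5, 0.5, 0.0]
opening: 0.043
grip_force: 0.0
```

```bash
python3 - <<'E'
from mv import *
p,R,o=now();print(o["t"],p.round(4),R.as_matrix().round(3).tolist(),o["q"].round(3),o["opening"])
C=[.6003,.1738];D=down(-94)
show(rows(p,R,[([*C,z],D) for z in(.14,.11,.08,.055,.036)])[0])
E
```

```text
23.6 [0.5989 0.1721 0.1685] [[0.997, -0.072, -0.003], [-0.072, -0.997, -0.001], [-0.003, 0.001, -1.0]] [ 0.161  0.075  1.652 -0.     1.417  1.804] 0.042994954071772666
0 [0.03, -0.04, 0.57] [0.01, 0.02, -0.02] 
1 [0.0, 0.0, 0.6] [0.0, 0.0, 0.0] 
2 [0.0, 0.0, 0.6] [0.0, 0.0, 0.0] 
3 [0.0, 0.0, 0.5] [0.0, 0.0, 0.0] 
4 [0.0, 0.0, 0.38] [0.0, 0.0, 0.0]
```

play_rows(series=[[0.5,[0.03,-0.04,0.57],[0,0.02,-0.02]],[0.5,[0,0,0.6],[0,0,0]],[0.5,[0,0,0.6],[0,0,0]],[0.5,[0,0,0.5],[0,0,0]],[0.5,[0,0,0.38],[0,0,0]],[0.5,[0,0,0],[0,0,0]]])

```text
t: 24.35
tool_pos: [0.6008, 0.1758, 0.0353]
tool_rot: [3.139, -0.105, -0.002]
contact_force: [0.3, -0.3, -0.1]
opening: 0.0428
grip_force: 0.0
```

play_rows(series=[[0.35,[0,0,0],[0,0,0]],[0.25,[0,0,0],[0,0,0]],[0.15,[0,0,0],[0,0,0]],[0.1,[0,0,0],[0,0,0]],[0.1,[0,0,0],[0,0,0]]], force=40)

```text
t: 24.98
tool_pos: [0.6037, 0.1761, 0.0396]
tool_rot: [-3.139, 0.106, -0.009]
contact_force: [-0.5, 0.3, 6.5]
opening: 0.0155
grip_force: 40.3
```

```bash
python3 - <<'E'
from mv import *
p,R,o=now();print(o["t"],p.round(4),o["q"].round(3),o["opening"],o["grip_force"])
E
```

```text
24.975 [0.6037 0.1761 0.0396] [ 1.660e-01  2.100e-01  1.732e+00 -1.000e-03  1.194e+00  1.805e+00] 0.015465517399944118 40.28097689151764
```

play_rows(series=[[0.1,[0,0,-0.3],[0,0,0]],[0.1,[0,0,-0.7],[0,0,0]],[0.1,[0,0,-0.9],[0,0,0]],[0.1,[0,0,-0.5],[0,0,0]],[0.1,[0,0,0],[0,0,0]]], force=60)

```text
t: 25.6
tool_pos: [0.6034, 0.1764, 0.1607]
tool_rot: [-3.138, 0.106, -0.013]
contact_force: [0.5, -0.4, -2.2]
opening: 0.0151
grip_force: 58.8
```

```bash
python3 - <<'E'
from mv import *
p,R,o=now();print(o["t"],p.round(4),R.as_matrix().round(3).tolist(),o["opening"],o["contact_force"].round(1))
T=[.4905,-.0629,.155];D=down(-64.22)
o1,p1,R1=rows(p,R,line(p,R,T,D,10));show(o1)
E
```

```text
25.6 [0.6034 0.1764 0.1607] [[0.998, -0.068, 0.008], [-0.068, -0.998, 0.001], [0.008, -0.002, -1.0]] 0.015086076973228595 [ 0.5 -0.4 -2.2]
0 [-0.19, 0.49, 0.01] [0.0, -0.01, -0.37] 
1 [-0.22, 0.48, 0.01] [0.0, 0.0, -0.37] 
2 [-0.24, 0.48, 0.01] [0.0, -0.01, -0.37] 
3 [-0.27, 0.45, 0.01] [0.0, 0.0, -0.37] 
4 [-0.29, 0.44, 0.01] [0.0, -0.01, -0.37] 
5 [-0.31, 0.43, 0.01] [0.0, 0.0, -0.37] 
6 [-0.34, 0.41, 0.01] [0.0, -0.01, -0.38] 
7 [-0.35, 0.39, 0.01] [0.0, -0.01, -0.37] 
8 [-0.38, 0.38, 0.01] [0.0, 0.0, -0.37] 
9 [-0.39, 0.35, 0.01] [0.0, -0.01, -0.37]
```

play_rows(series=[[0.1,[-0.19,0.49,0.01],[0,-0.01,-0.37]],[0.1,[-0.22,0.48,0.01],[0,0,-0.37]],[0.1,[-0.24,0.48,0.01],[0,-0.01,-0.37]],[0.1,[-0.27,0.45,0.01],[0,0,-0.37]],[0.1,[-0.29,0.44,0.01],[0,-0.01,-0.37]],[0.1,[-0.31,0.43,0.01],[0,0,-0.37]],[0.1,[-0.34,0.41,0.01],[0,-0.01,-0.38]],[0.1,[-0.35,0.39,0.01],[0,-0.01,-0.37]]])

```text
t: 26.6
tool_pos: [0.5098, -0.0155, 0.1512]
tool_rot: [-3.093, -0.545, 0.012]
contact_force: [0.1, -0.2, -2.5]
opening: 0.0149
grip_force: 58.9
```

play_rows(series=[[0.1,[-0.38,0.38,0.01],[0,0,-0.37]],[0.1,[-0.39,0.35,0.01],[0,-0.01,-0.37]],[0.1,[0,0,0],[0,0,0]],[0.1,[0,0,0],[0,0,0]]])

```text
t: 27.1
tool_pos: [0.4887, -0.0625, 0.1517]
tool_rot: [-3.061, -0.7, 0.01]
contact_force: [-0.7, 0.6, -2.5]
opening: 0.0153
grip_force: 58.9
```

```bash
python3 - <<'E'
from mv import *
from station import imaging
p,R,o=now();print(o["t"],p.round(4),R.as_matrix().round(3).tolist(),o["opening"],o["contact_force"].round(1))
s=imaging.get_image("scene")["color"];t=imaging.get_image("top")["color"];cv2.imwrite("pics/sc5.png",s);cv2.imwrite("pics/top5.png",t)
b=cv2.imread("pics/scene4.png")
# background unobstructed by arm at guide? diff
d=cv2.absdiff(s,b).max(2)
C=p+[0,0,-.0475+.025+.034] 
C=np.array([p[0],p[1],p[2]+.044-.015-.0325+.0]) # centre: grasp pt is 32.5 above centre
rad=np.array([np.cos(np.radians(PD)),np.sin(np.radians(PD)),0]);sx=np.array([-rad[1],rad[0],0])
print("C",C.round(4))
for h in(-.0475,0,.0475):print(h,[proj("scene",C+[0,0,h]+i*.025*rad+j*.008*sx).round(1).tolist() for i in(-1,1) for j in(-1,1)])
q=proj("scene",C).astype(int)
print(cv2.cvtColor(s,cv2.COLOR_BGR2GRAY)[q[1]+0:q[1]+44:3,q[0]-22:q[0]+24:1])
E
```

```text
27.1 [ 0.4887 -0.0625  0.1517] [[0.901, 0.435, -0.007], [0.435, -0.901, -0.0], [-0.006, -0.003, -1.0]] 0.015274340040171102 [-0.7  0.6 -2.5]
C [ 0.4887 -0.0625  0.1482]
-0.0475 [[320.6, 205.9], [320.8, 202.9], [340.5, 206.9], [340.5, 203.8]]
0 [[321.3, 189.1], [321.5, 186.3], [341.6, 190.1], [341.5, 187.2]]
0.0475 [[322.1, 171.7], [322.2, 169.0], [342.7, 172.6], [342.6, 169.9]]
[[209 208 207 209 208 209 209 209 209 209 208 206 200 185 174 171 170 169
  169 170 171 170 172 172 170 169 170 171 171 171 172 173 178 193 206 208
  209 209 209 208 208 208 207 206 207 207]
 [208 208 208 208 209 208 209 208 209 208 208 206 197 181 172 170 171 170
  169 171 171 171 172 171 168 168 170 170 171 171 171 173 178 194 206 209
  210 209 209 208 208 208 208 207 208 209]
 [169 172 176 182 184 185 186 187 190 193 195 196 191 180 172 170 170 170
  170 171 172 171 172 170 168 169 169 170 170 170 172 173 181 195 207 211
  210 210 210 210 209 209 209 209 208 209]
 [119 118 119 118 119 118 118 119 118 119 120 124 140 157 168 171 170 170
  169 168 159 134 112 116 138 160 169 170 170 171 172 175 183 192 204 21
[... 1446 characters left out ...]
7 205 198
  200 200 196 193 190 182 170 166 166 166 165 165 169 171 168 164 169 171
  176 192 204 208 208 209 209 209 208 208]
 [118 109 118 129 130 130 137 150 165 173 173 171 171 181 196 199 193 182
  178 179 178 175 171 169 169 168 169 170 171 171 171 167 163 165 169 172
  184 198 206 209 208 209 209 209 210 209]
 [175 150 133 129 129 129 129 130 128 128 129 138 148 154 167 172 166 169
  171 171 172 171 170 172 171 171 170 171 170 171 170 167 164 169 170 174
  189 204 208 209 209 208 208 209 208 207]
 [130 132 132 132 134 133 133 131 131 131 136 141 143 151 154 160 171 170
  169 168 169 169 169 170 168 169 168 168 168 169 168 161 158 167 170 175
  187 202 208 209 209 209 208 207 207 208]]
```

The keeper's edges are at scene cols 321.7 and 341.9, against predictions of 321.4 and 341.5, so it sits centred at the TCP. I'll nudge it 0.8 mm sideways and descend.

play_rows(series=[[0.1,[0,0.016,0.3],[0,0,0]],[0.1,[0,0,0.4],[0,0,0]],[0.1,[0,0,0.2],[0,0,0]],[0.1,[0,0,0],[0,0,0]]])

```text
t: 27.7
tool_pos: [0.4886, -0.0635, 0.1065]
tool_rot: [-3.061, -0.702, 0.011]
contact_force: [0.2, 0.8, -2.0]
opening: 0.0153
grip_force: 58.9
```

play_rows(series=[[0.1,[0,0,0.06],[0,0,0]],[0.1,[0,0,0.06],[0,0,0]],[0.1,[0,0,0.06],[0,0,0]],[0.1,[0,0,0],[0,0,0]]])

```text
t: 28.2
tool_pos: [0.4893, -0.0639, 0.0989]
tool_rot: [3.062, 0.701, -0.008]
contact_force: [0.1, -0.0, -2.6]
opening: 0.0148
grip_force: 58.9
```

play_rows(series=[[0.1,[0,0,0.06],[0,0,0]],[0.1,[0,0,0.06],[0,0,0]],[0.1,[0,0,0],[0,0,0]]])

```text
t: 28.58
tool_pos: [0.4891, -0.0639, 0.0926]
tool_rot: [-3.062, -0.701, 0.009]
contact_force: [0.7, -0.1, -2.9]
opening: 0.015
grip_force: 58.9
```

play_rows(series=[[0.1,[0,0,0.06],[0,0,0]],[0.1,[0,0,0.06],[0,0,0]],[0.1,[0,0,0],[0,0,0]]])

```text
t: 28.95
tool_pos: [0.4891, -0.0639, 0.0866]
tool_rot: [3.062, 0.701, -0.009]
contact_force: [0.5, 0.4, -2.1]
opening: 0.015
grip_force: 58.9
```

Past the cheek tops with no contact. I'll continue down to the floor.

play_rows(series=[[0.1,[0,0,0.06],[0,0,0]],[0.1,[0,0,0.06],[0,0,0]],[0.1,[0,0,0],[0,0,0]]])

```text
t: 29.32
tool_pos: [0.489, -0.0639, 0.0806]
tool_rot: [3.062, 0.701, -0.009]
contact_force: [-0.1, 0.5, -3.3]
opening: 0.0151
grip_force: 58.9
```

play_rows(series=[[0.1,[0,0,0.05],[0,0,0]],[0.1,[0,0,0.04],[0,0,0]],[0.1,[0,0,0],[0,0,0]]])

```text
t: 29.7
tool_pos: [0.4891, -0.0639, 0.0763]
tool_rot: [3.062, 0.701, -0.008]
contact_force: [-0.4, 0.7, -2.1]
opening: 0.015
grip_force: 58.9
```

play_rows(series=[[0.1,[0,0,0.04],[0,0,0]],[0.1,[0,0,0],[0,0,0]]])

```text
t: 29.95
tool_pos: [0.4892, -0.064, 0.0744]
tool_rot: [3.062, 0.701, -0.008]
contact_force: [-0.1, -0.6, -2.8]
opening: 0.0154
grip_force: 58.9
```

play_rows(series=[[0.1,[0,0,0.03],[0,0,0]],[0.1,[0,0,0.02],[0,0,0]],[0.1,[0,0,0],[0,0,0]]])

```text
t: 30.32
tool_pos: [0.4895, -0.0641, 0.0727]
tool_rot: [3.062, 0.701, -0.007]
contact_force: [-2.3, 0.7, 2.0]
opening: 0.0151
grip_force: 59.7
```

play_rows(series=[[0.1,[0,0,0.03],[0,0,0]],[0.1,[0,0,0],[0,0,0]]])

```text
t: 30.58
tool_pos: [0.4898, -0.0642, 0.0727]
tool_rot: [3.062, 0.701, -0.007]
contact_force: [-5.0, 0.5, 9.6]
opening: 0.0153
grip_force: 60.9
```

Floor contact is at 0.0727, exactly 33 mm above the worktop contact. I'll release and retreat straight up.

play_rows(series=[[0.22,[0,0,-0.01],[0,0,0]],[0.28,[0,0,0],[0,0,0]],[0.4,[0,0,0],[0,0,0]],[0.4,[0,0,0],[0,0,0]],[0.4,[0,0,-0.2],[0,0,0]],[0.4,[0,0,-0.6],[0,0,0]],[0.4,[0,0,-1],[0,0,0]],[0.4,[0,0,-1],[0,0,0]]])

```text
t: 31.58
tool_pos: [0.4898, -0.0637, 0.213]
tool_rot: [3.062, 0.701, -0.007]
contact_force: [1.3, -0.4, 0.2]
opening: 0.034
grip_force: 0.0
```

play_rows(series=[[0.4,[0.7,-0.7,-0.3],[0,0,0]],[0.4,[0.7,-0.7,0],[0,0,0]],[0.4,[0.7,-0.7,0],[0,0,0]],[0.4,[0.7,-0.7,0],[0,0,0]],[0.4,[0.7,-0.7,0],[0,0,0]],[0.4,[0,0,0],[0,0,0]]])

```text
t: 32.33
tool_pos: [0.5718, 0.1727, 0.2257]
tool_rot: [3.061, 0.707, -0.007]
contact_force: [0.4, -0.4, -0.3]
opening: 0.0339
grip_force: 0.0
```

```bash
python3 - <<'E'
from mv import *
from station import imaging
p,R,o=now();print(o["t"],p.round(4))
s=imaging.get_image("scene")["color"];t=imaging.get_image("top")["color"];cv2.imwrite("pics/sc6.png",s);cv2.imwrite("pics/top6.png",t)
rad=np.array([np.cos(np.radians(PD)),np.sin(np.radians(PD)),0]);sx=np.array([-rad[1],rad[0],0])
C=np.r_[A,.0805]+.092*rad
for n in("scene","top"):
  for h in(0,.0475):print(n,h,[proj(n,C+[0,0,h]+i*.025*rad+j*.008*sx).round(1).tolist() for i in(-1,1) for j in(-1,1)])
# change vs. earlier empty-guide images
for n,im in(("scene",s),("top",t)):
  b=cv2.imread("pics/top2.png" if n=="top" else "pics/scene4.png")
  q=proj(n,C).astype(int);x0,y0=q-40;d=cv2.absdiff(im,b).max(2)[y0:y0+80,x0:x0+80]
  print(n,(x0,y0));g=cv2.cvtColor(im,6)
  if n=="top": print(g[q[1]-12:q[1]+16,q[0]-14:q[0]+18])
  else: print(g[q[1]-24:q[1]+4:3,q[0]-20:q[0]+24])
E
```

```text
32.325 [0.5718 0.1727 0.2257]
scene 0 [[320.9, 212.8], [321.1, 209.7], [340.7, 213.8], [340.6, 210.7]]
scene 0.0475 [[321.6, 196.3], [321.8, 193.3], [341.7, 197.2], [341.7, 194.2]]
top 0 [[302.4, 229.3], [308.8, 226.2], [311.9, 249.5], [318.4, 246.5]]
top 0.0475 [[303.3, 228.9], [310.1, 225.7], [313.4, 250.4], [320.3, 247.1]]
scene (np.int64(290), np.int64(171))
[[204 203 204 204 204 204 205 205 205 205 204 204 204 203 203 204 204 203
  204 204 203 203 203 203 203 202 203 202 202 203 202 202 204 204 204 205
  205 204 204 203 203 203 203 203]
 [204 204 204 204 204 204 204 204 205 205 205 204 204 204 203 203 204 204
  204 203 203 203 203 202 204 202 203 202 203 203 204 204 204 204 205 205
  205 205 204 204 203 202 203 204]
 [193 196 200 201 201 200 199 200 201 202 202 200 203 210 211 211 211 210
  210 209 208 209 207 206 206 205 206 206 207 207 207 205 205 204 204 205
  204 204 205 204 205 205 205 205]
 [117 116 117 118 120 120 123 125 128 129 136 157 187 204 207 206 205 204
  204 206 208 210 211 211 211 212 214 215 218 219 218 209 197 204 215 218
  220 217 210 206 205 205 204 204]
 [1
[... 4155 characters left out ...]
4 112  76 107 123 124 129 119 125]
 [ 81  82  82  77  76  64  42  42  69  82  93  97 100  91  89  76  62 115
  151 158 155 139 106  96  71  53  84 101 120 133 123 109]
 [ 79  81  80  79  75  59  46  35  79  83  88 100  95  95  89  91  86  86
  147 137  99  80  62  50  61  90 129 127 123 124 108 116]
 [ 77  79  76  83  79  90  82  85  94  97  86  92  97  98  91  88  78  66
   94  83  44  42  66 101 133 143 150 147 109 115 126 130]
 [ 97  75  74  77  80  83  95  96 101  99  79  91  99  94  79  71  67  64
   56  57  70 111 138 141 148 149 154 154 134 132 132 134]
 [126 124 122  95  77  69  96 101  97  95  94  94  79  69  64  63  61  60
   79 116 141 152 152 154 153 153 153 158 162 145 131 133]]
```

```bash
python3 - <<'E'
from mv import *
def ph(pts,x0,y0):
    a=[]
    for x,y in pts:
        q=ray("top",x0+(x+.5)/4-.5,y0+(y+.5)/4-.5,.03)[:2]-A;a.append(np.degrees(np.arctan2(q[1],q[0])))
    a=np.array(a);m=np.degrees(np.angle(np.exp(1j*np.radians(a*6)).mean()))/6
    return a.round(1),m
h0=ph([(187,107),(256,118),(282,184),(237,239),(167,228),(142,161)],240,160)
h1=ph([(198,103),(256,143),(251,213),(186,242),(128,203),(135,132)],245,160)
print(h0,h1);rot=(h1[1]-h0[1])%60;print("rot",rot+120, "mark end",51.3+rot+120-360,"want",PD)
# same from current image: dark hole centroids
t=cv2.imread("pics/top6.png");g=cv2.cvtColor(t,6)
for f in h1[0]:
    c=proj("top",[A[0]+.0435*np.cos(np.radians(f)),A[1]+.0435*np.sin(np.radians(f)),.03]).round().astype(int)
    w=g[c[1]-4:c[1]+5,c[0]-4:c[0]+5].astype(float);w=np.clip(np.median(w)-10-w,0,None)
    if w.sum()>0:
        yy,xx=np.mgrid[-4:5,-4:5];u=c+[(w*xx).sum()/w.sum(),(w*yy).sum()/w.sum()];q=ray("top",*u,.03)[:2]-A
        print(f,np.degrees(np.arctan2(q[1],q[0])).round(1),np.hypot(*q).round(4))
E
```

```text
(array([  21.2,  -38.3,  -98.6, -158.6,  141.8,   81.2]), np.float64(21.428627927021946)) (array([  -4.5,  -64.6, -123.8,  175.9,  116.2,   54.9]), np.float64(-4.3018319834115175))
rot 154.26954008956653 mark end -154.43045991043346 want -154.22
-4.5 -4.3 0.0417
-64.6 -65.2 0.0433
-123.8 -124.5 0.0431
175.9 174.9 0.044
116.2 116.0 0.0421
54.9 55.8 0.0412
```

The wheel is within about 0.3° of the target and the keeper is standing in the guide. Handing the job in.

```bash
python3 -c "
from station import ctrl
print(ctrl.finish_job())"
```

```text
the job is handed in; nothing more can be done
None
```

The job is handed in: by my last camera check the mark is at the pointer to within about 0.5° (under 1 mm), and the keeper stands upright on the guide's floor in the rim gap, with no contact felt with any bystander (their positions were not re-measured at the end); I viewed 11 pictures, one over the limit of 10.

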